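# Mist the pots and move them to the growing tray

## Task

Stand all the terracotta pots upright on the misting stand, push the roller lever of the limit switch over until it clicks and let it spring back, then, with all the pots still on the stand, press the red pump plunger right down to its stop and let it come up. Then move all the pots to the black growing tray, standing upright inside it, and after that trip the limit switch once more in the same way and let it spring back. Leave the jar and the tin where they are.

Things in the scene. Friction and masses are not known exactly. Their poses are not given: they have to be found in the camera images.
- pot1: Pot 1: small terracotta flower pot, hollow, open at the top, 52 mm high; 56 mm across its straight rim band (36 to 52 mm above the foot), tapering to 42 mm at the foot, wall 4 mm, 70 to 130 g. Origin: centre of its underside, z up when upright. There are 2 to 4 pots; an absent one reads None from the start
- pot2: Pot 2: the same as pot 1
- pot3: Pot 3: the same as pot 1
- pot4: Pot 4: the same as pot 1
- mist_stand: misting stand: fixed flat aluminium plate, 220 mm (its x) by 200 mm (its y), 12 mm thick, no lip, with four white places with blue edges, 60 mm across, at x = +-55, y = +-40 mm (any pot on any place). A 10 mm copper pipe with nozzles runs along x above each edge at y = +-91 mm, its top 43 mm above the table. Origin: centre of its underside, on the table
- grow_tray: the black growing tray: a fixed shallow plastic tray, 270 mm (its x) by 210 mm (its y) outside, walls 5 mm thick and 14 mm high, floor 5 mm above the table, flat and undivided. Origin: centre of its underside, on the table
- limit_switch: roller-lever limit switch, fixed: blue and grey housing 85 mm high (x -21 to 21, y 8 to 44 mm) on a steel foot (x -45 to 45, 8 mm thick). The lever stands on the housing's -y side, pivot 65 mm above the table over the origin, axis along the body's y. At rest it points straight up and can be pushed only so that the roller goes towards the body's +x. Origin: on the table under the pivot
- roller (a point): centre of the orange roller at the lever's free end: 22 mm in diameter, 13 mm wide (along the switch's y), 50 mm from the pivot; at rest 115 mm above the table
- switch_arm (a joint): angle of the switch lever in rad: 0 at rest (upright), growing as the roller is pushed towards the switch's +x; it clicks at 0.6 (roller pushed about 28 mm along), hard stop at 0.9. A spring brings it back to 0 when it is let go; the push at the roller is about 1.5 to 5 N
- plunger_top (a point): centre of the top face of the red plunger head (48 mm across) of the green hand pump (body 68 mm across, foot 90 mm, fixed); 160 mm above the table when up; it goes straight down. A thin copper feed pipe stands 52 mm from the pump's axis, up to 84 mm above the table
- pump_plunger (a joint): how far the plunger is pressed, in m: 0 up, 0.026 at its stop; spring-loaded, about 3 N at first and 9 N at the stop; it rises by itself when let go
- jar: a jar with a white cap, 54 mm across, 70 mm high, 300 g, standing among the pots; to be left alone. Origin: centre of its underside
- tin: a steel tin with a green band, 54 mm across, 65 mm high, 350 g, standing among the pots; to be left alone. Origin: centre of its underside
Not all that is in view belongs to the job. Leave any yellow look-alike of the limit_switch alone.

How it is judged:
On the way, in this order (a step that is already met when the one before it is completed fails the run):
1. all pots stand upright on the plate of the misting stand (x of pot1 in the frame of mist_stand between -0.095 and 0.095 m and y of pot1 in the frame of mist_stand between -0.07 and 0.07 m and z of pot1 in the frame of mist_stand between 0.007 and 0.018 m and angle between each of pot1, pot2, pot3, pot4's own z axis and vertical below 0.15 rad and linear speed of each of pot1, pot2, pot3, pot4 below 0.05 m/s and x of pot2 in the frame of mist_stand between -0.095 and 0.095 m and y of pot2 in the frame of mist_stand between -0.07 and 0.07 m and z of pot2 in the frame of mist_stand between 0.007 and 0.018 m and x of pot3 in the frame of mist_stand between -0.095 and 0.095 m and y of pot3 in the frame of mist_stand between -0.07 and 0.07 m and z of pot3 in the frame of mist_stand between 0.007 and 0.018 m and x of pot4 in the frame of mist_stand between -0.095 and 0.095 m and y of pot4 in the frame of mist_stand between -0.07 and 0.07 m and z of pot4 in the frame of mist_stand between 0.007 and 0.018 m), for 0.2 s.
2. the switch lever is pushed over until it clicks (0.6 rad) (value of joint switch_arm above 0.6 rad), for 0.05 s.
3. the switch lever is back at rest (value of joint switch_arm below 0.1 rad), for 0.1 s.
4. the pump plunger is pressed to its stop (over 22 of 26 mm) while all pots stand on the stand (all of step 1 and value of joint pump_plunger above 0.022 m), for 0.05 s.
5. the plunger is up again (value of joint pump_plunger below 0.004 m), for 0.1 s.
6. all pots stand upright inside the growing tray (x of pot1 in the frame of grow_tray between -0.115 and 0.115 m and y of pot1 in the frame of grow_tray between -0.085 and 0.085 m and z of pot1 in the frame of grow_tray between 0 and 0.011 m and angle between each of pot1, pot2, pot3, pot4's own z axis and vertical below 0.15 rad and linear speed of each of pot1, pot2, pot3, pot4 below 0.05 m/s and x of pot2 in the frame of grow_tray between -0.115 and 0.115 m and y of pot2 in the frame of grow_tray between -0.085 and 0.085 m and z of pot2 in the frame of grow_tray between 0 and 0.011 m and x of pot3 in the frame of grow_tray between -0.115 and 0.115 m and y of pot3 in the frame of grow_tray between -0.085 and 0.085 m and z of pot3 in the frame of grow_tray between 0 and 0.011 m and x of pot4 in the frame of grow_tray between -0.115 and 0.115 m and y of pot4 in the frame of grow_tray between -0.085 and 0.085 m and z of pot4 in the frame of grow_tray between 0 and 0.011 m), for 0.2 s.
7. the switch lever is pushed over until it clicks again (value of joint switch_arm above 0.6 rad), for 0.05 s.
8. the switch lever is back at rest (value of joint switch_arm below 0.1 rad), for 0.1 s.
At the end, for the whole second after the job is handed in: every pot stands upright (within 0.15 rad) and at rest on the floor inside the growing tray's walls, the switch lever is at rest (under 0.1 rad) and the plunger is up (under 4 mm) (all of step 6 and value of joint switch_arm below 0.1 rad and value of joint pump_plunger below 0.004 m); the robot touches nothing.
It fails at once if the jar or the tin is displaced by more than 5 cm or tipped over (distance of any of jar, tin from where it was at the start of the episode above 0.05 m or angle between any of jar, tin's own z axis and vertical above 0.6 rad).
Of pot1, pot2, pot3, pot4 only 2 to 4 are there at a start; the rules pass over those that are not, and their reading is None.
At some moment in a run one of pot1, pot2, pot3, pot4 may be knocked a few centimetres aside while the robot is not near it.
It also fails if it takes over 210 s, if anything falls off the work surface, if the arm or the gripper's body presses on something with over 40 N, if the wrist force passes 120 N, or if a joint passes its speed limit or range.

## Robot

A 7-joint arm with a two-finger parallel gripper is mounted at the origin on the work surface. World frame = base frame: x ahead of the robot, y to its left, z up, the work surface at z = 0. Lengths are in m, angles in rad, forces in N, time in s.
With the tool pointing down it reaches from about 0.35 to 0.9 m from the base axis. Payload 8.1 kg.
Tool frame: the origin (TCP) lies midway between the tips of the shut fingers; the grasp point (between the pads) lies 19 mm behind it; z points along the fingers, y is the line along which they close (so a half turn about z gives the same grasp; the last joint's range is limited). The gripper opens to 92 mm and grips with 3 to 60 N. Pads are 19 mm wide; open, the fingers measure 130 mm over their backs; the gripper's body (75 mm by 190 mm) begins 47 mm behind the grasp point.
Start: joints at [-1.45, 0.434, 0.025, 1.573, -0.012, 1.134, -0.075], TCP at [0.139, 0.609, 0.227] pointing down, gripper open.
Joint ranges: [-2.62, 2.62], [-0.44, 2.09], [-1.27, 1.32], [0.08, 2.57], [-1.32, 4.46], [0.12, 2], [-2.74, 2.74]. Speed limits (rad/s): [2.22, 2.22, 3.01, 3.01, 3.14, 3.14, 3.14].

## Interface

Orientations are given as a rotation vector (axis times angle).
In Python, from cell import arm gives the robot as it stands.
- The arm moves only by the tool send_rows, never from a script. Its argument "increments" is a list of rows, each a list of 3 entries, a list of its own where there are three numbers: the finger opening in cm, from 0 to 9.18, then the shift along the tool's x, y, z in cm, then the turn, a rotation vector about the tool's x, y, z in rad. A call has 1 to 5 rows; each row shifts and turns the commanded pose from where the row before left it, along the tool's axes as they then stand; what a row does not reach is not made up. A row lasts 1/10 s, in which the tool goes at most 50 mm and 8.59 degrees, less where a joint would pass 70% of its speed; a pose out of reach is approached as far as the arm can. A call is refused whole if a number of a shift passes 5 or a number of a turn 0.15, either way. A call with a gripper value outside its range is refused whole. The fingers move at their own pace and stop on an object; "force" is the grip in N (left out, the last holds). Time passes only in rows, so rows that do not move let the fingers close. It gives the time, the measured TCP pose, the force, the opening and the grip force at its end, in the units of the state.
- arm.observe(): the state, without advancing time (a new reading comes with each control period).
- arm.get_image(name): name is "side" or "top" or "wrist"; returns the picture (480x640x3 uint8, red, green, blue); there is no depth.
- arm.camera_params(name): a dict with "camera_matrix" (3x3 intrinsics, pixels), "R" (3x3) and "t" (3): a world point X has camera coordinates R X + t. Camera axes: x right, y down, z forward; pixel columns grow to the right and rows downward; lengths in m; the calibration is good to about 2 mm. A picture is of the moment at which its call begins: read the wrist's pose just before it. camera_params takes no time and is no camera call; for the wrist camera it gives the pose at the moment of the call.
- arm.sign_off(): hands the job in; it is judged then, once.
The state is a dict: "clock": time; "joints": joint angles; "dq": joint speeds; "joint_efforts": joint torques, N m; "position": TCP position; "ee_rot": TCP orientation; "force": force on the tool from outside, world axes, zero at the start; "ft_torque": the same for the moment, N m; "width": opening from 0.0 (shut) to 1.0 (fully open); "gripper_force": force on a finger pad.
Only numpy, scipy, OpenCV 4.12 (cv2) and the standard library are available. Lean on these libraries where they do the work, as an engineer would, in place of code of your own. Each camera call takes 0.05 s, during which the arm holds its last target. There are 200 camera calls.

## Working session

There is one attempt and no reset: what is moved stays moved. The work goes in short steps, Python scripts to look and compute and a tool call to move; the robot and the scene stay as the last step left them, time stands still between calls to the robot, and variables do not carry over. Pictures are saved under pics/ and viewed, at most 14 in all, crops included, and the job is handed in when it is done.

Besides the shell and the picture viewer there is one more tool, called after "Call:" as name([rows], argument=value, ...), one row to a line, values as JSON. send_rows: Moves the arm, as the interface text tells. Its arguments: {"type":"object","properties":{"increments":{"type":"array"},"force":{"type":"number"}},"required":["increments"]}

```bash
mkdir -p pics; ls
python3 - <<'E'
from cell import arm
import cv2
s=arm.observe();print(s)
for n in("top","side"):
    p=arm.camera_params(n);print(n,p)
    cv2.imwrite(f"pics/{n}0.png",arm.get_image(n)[:,:,::-1])
E
```

```text
pics
{'clock': 0.0, 'joints': array([-1.44957751,  0.43520869,  0.02495046,  1.57409447, -0.01157474,
        1.13397532, -0.07508588]), 'dq': array([-1.45186844e-05,  4.17574224e-04, -6.82747229e-04,  1.89651643e-03,
       -1.47740443e-04, -2.18285722e-03, -1.44908007e-03]), 'joint_efforts': array([-1.96187120e-04, -6.67849445e+01,  9.84974876e-01, -3.14467335e+01,
       -6.05249894e-02,  4.24798939e-02,  1.34370885e-04]), 'position': array([0.13866095, 0.60890906, 0.2259546 ]), 'ee_rot': array([-3.50876487e-01, -3.12191700e+00,  2.42099033e-03]), 'force': array([-0.17311861, -0.10991952,  0.1525493 ]), 'ft_torque': array([-0.01466282, -0.00988962, -0.00180089]), 'gripper_force': 0.0, 'width': 0.9944271319568113}
top {'camera_matrix': array([[610.48525667,   0.        , 320.334974  ],
       [  0.        , 610.48525667, 241.2453775 ],
       [  0.        ,   0.        ,   1.        ]]), 'R': array([[ 0.01308711, -0.99980991,  0.0144526 ],
       [-0.99144741, -0.01485191, -0.12965897],
       [ 0.12984897, -0.01263213, -0.99145331]]), 't': array([0.02385564, 0.49964551, 1.84100782])}
side {'camera_matrix': array([[590.33662694,   0.        , 317.46140185],
       [  0.        , 590.33662694, 239.56014247],
       [  0.        ,   0.        ,   1.        ]]), 'R': array([[ 0.99561395, -0.09199555, -0.01701985],
       [-0.08045351, -0.74903536, -0.657627  ],
       [ 0.04775029,  0.65611192, -0.75315142]]), 't': array([-0.49713725,  0.13283103,  1.41181673])}
```

View pics/top0.png

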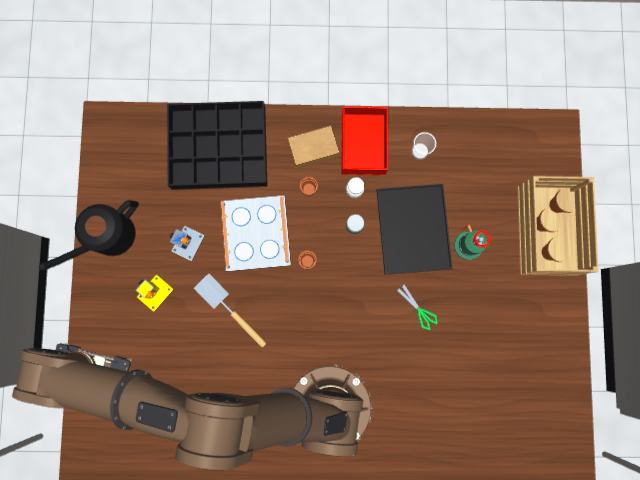

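View pics/side0.png

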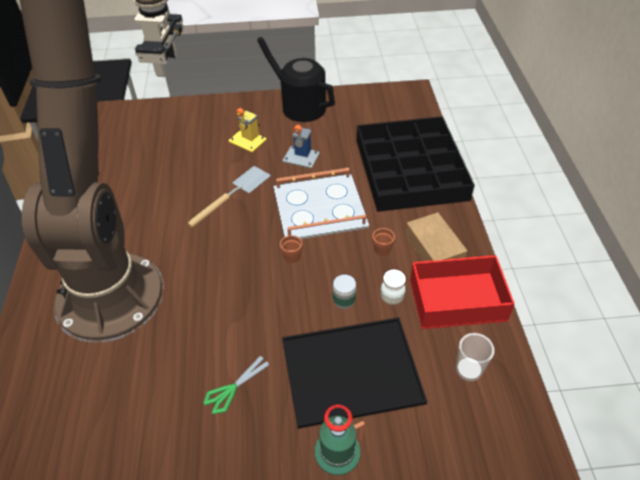

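The pictures show the following:
- **Pots:** two terracotta pots, at top (309,186) and (307,260).
- **Jar and tin:** white caps at (356,187) and (355,223).
- **Stand:** (255,232).
- **Growing tray:** the flat black one at (415,228). The divided black tray at (217,144) is a look-alike.
- **Switch:** the blue one at (186,242). The yellow one at (154,292) is a decoy.
- **Pump:** (473,243).

I'll check these choices in a close crop.

```bash
cat > h.py <<'E'
import numpy as np,cv2
from scipy.spatial.transform import Rotation as Rn
from cell import arm
def ray(n,u,v,z,P=None):
    p=P or arm.camera_params(n);R,t=p["R"],p["t"]
    d=R.T@np.linalg.inv(p["camera_matrix"])@[u,v,1];c=-R.T@t
    return c+d*(z-c[2])/d[2]
def proj(n,X,P=None):
    p=P or arm.camera_params(n);q=p["camera_matrix"]@(p["R"]@np.array(X)+p["t"]);return q[:2]/q[2]
def tri(a,b,n1="top",n2="side"):
    A=[]
    for n,(u,v) in((n1,a),(n2,b)):
        p=arm.camera_params(n);M=p["camera_matrix"]@np.c_[p["R"],p["t"]]
        A+= [u*M[2]-M[0],v*M[2]-M[1]]
    X=np.linalg.svd(np.array(A))[2][-1];return X[:3]/X[3]
E
python3 - <<'E'
from h import *
t=cv2.imread("pics/top0.png");s=cv2.imread("pics/side0.png")
def c(im,x,y,w,h,k=4): return cv2.resize(im[y:y+h,x:x+w],(400,300),interpolation=cv2.INTER_CUBIC)
m=np.vstack([np.hstack([c(t,130,215,120,90),c(t,280,170,120,90)]),np.hstack([c(s,220,95,120,90),c(s,290,390,100,75)])])
cv2.imwrite("pics/crop1.png",m)
np.set_printoptions(precision=4,suppress=True)
for nm,pt,z in [("potA",(309,183),.052),("potB",(307,258),.052),("jar",(356,186),.07),("tin",(355,222),.065)]: print(nm,ray("top",*pt,z))
print("plunger",tri((481,239),(338,418)))
for q in [(241,217),(267,214),(244,251),(270,249)]:print("place",ray("top",*q,.012))
for q in [(377,191),(442,185),(451,267),(385,274)]:print("tray",ray("top",*q,.014))
E
```

```text
potA [0.6767 0.0683 0.052 ]
potB [0.445  0.0708 0.052 ]
jar [ 0.6656 -0.075   0.07  ]
tin [ 0.5554 -0.073   0.065 ]
plunger [ 0.4976 -0.4302  0.154 ]
place [0.5743 0.2785 0.012 ]
place [0.5851 0.1979 0.012 ]
place [0.468  0.2661 0.012 ]
place [0.4754 0.186  0.012 ]
tray [ 0.6633 -0.145   0.014 ]
tray [ 0.6858 -0.3498  0.014 ]
tray [ 0.4274 -0.3744  0.014 ]
tray [ 0.4028 -0.17    0.014 ]
```

View pics/crop1.png

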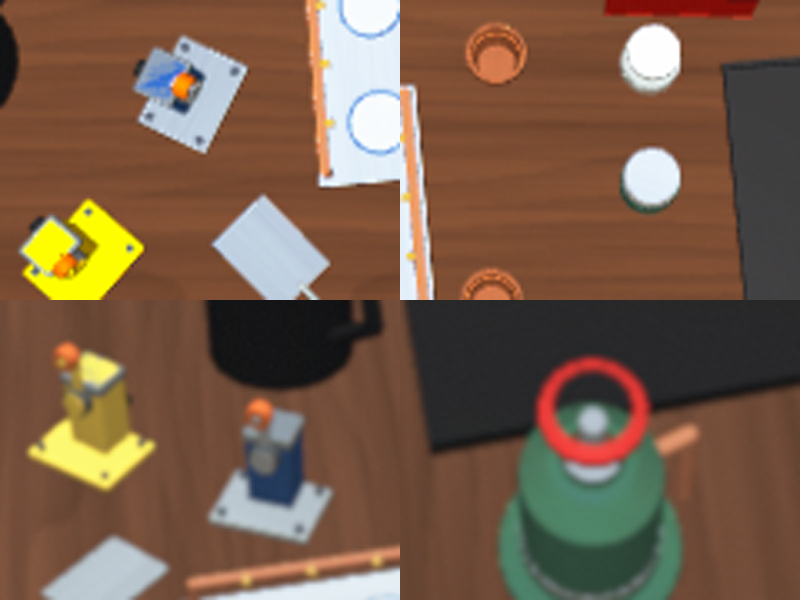

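The crop confirms the choices: the blue and grey switch has its orange roller at top (185,241), side (298,128). The upright pots are there, and the pump has a red ring head at side (338,413). Next I work out the switch frame and the first move.

```bash
cat >> h.py <<'E'
np.set_printoptions(precision=4,suppress=True)
def plan(xyz,ydir=None,s=None):
    """shift in tool axes (cm) to xyz, and turn about tool z to bring tool y on ydir (mod pi)"""
    s=s or arm.observe();R=Rn.from_rotvec(s["ee_rot"]).as_matrix()
    print("pos",s["position"],"tooly",R[:,1],"z",R[:,2],"w",s["width"],"F",s["force"],"t",s["clock"])
    d=R.T@(np.array(xyz)-s["position"])*100;print("shift cm",d)
    if ydir is not None:
        y=R.T@np.array([ydir[0],ydir[1],0.]);a=np.arctan2(-y[0],y[1]);print("turn",a,"or",a-np.sign(a)*np.pi)
E
python3 - <<'E'
from h import *
print("roller",tri((185.2,240.8),(298,128)))
C=[(184.9,226.1),(204,235.4),(191.5,260.6),(172,251)]
W=[ray("top",*q,.008) for q in C];print(np.array(W)[:,:2])
x=(W[0]-W[3]+W[1]-W[2])[:2];print("xdir",x/np.linalg.norm(x),np.linalg.norm(x)/2, "mid",np.mean(W,0))
for n,boxes in(("top",[(297,175,22,22),(295,248,24,24)]),("side",[(275,233,32,28),(368,225,32,28)])):
    im=cv2.imread(f"pics/{n}0.png").astype(int)
    for x0,y0,w,h in boxes:
        c=im[y0:y0+h,x0:x0+w];m=(c[...,2]-c[...,0]>75)
        v,u=np.nonzero(m);print(n,u.min()+x0,u.max()+x0,v.min()+y0,v.max()+y0,m.sum())
plan((.677,.068,.15),(.99,.11))
E
```

```text
roller [0.4849 0.4254 0.1232]
[[0.5436 0.4522]
 [0.5153 0.3919]
 [0.4363 0.4274]
 [0.4652 0.4887]]
xdir [ 0.9095 -0.4157] 0.08661046267584073 mid [0.4901 0.4401 0.008 ]
top 297 318 175 196 380
top 295 318 250 268 325
side 280 302 235 252 257
side 372 395 228 245 298
pos [0.1386 0.609  0.226 ] tooly [ 0.222   0.9751 -0.0014] z [-0.0002 -0.0014 -1.    ] w 1.0006399831794972 F [ 0.5139 -0.7286  1.0826] t 0.1
shift cm [-64.5004 -40.7857   7.6679]
turn 1.236301449172116 or -1.905291204417677
```

Call:
send_rows([
  [9.1,[0,0,0],[0,0,0.137]],
  [9.1,[0,0,0],[0,0,0.137]],
  [9.1,[0,0,0],[0,0,0.137]],
  [9.1,[0,0,0],[0,0,0.137]],
  [9.1,[0,0,0],[0,0,0.137]],
])

```text
clock: 0.6
position: [0.1386, 0.6091, 0.2263]
ee_rot: [1.387, 2.819, -0.001]
force: [-0.6, 0.2, 0.3]
width: 0.993
gripper_force: 0.0
```

Call:
send_rows([
  [9.1,[0,0,0],[0,0,0.137]],
  [9.1,[0,0,0],[0,0,0.137]],
  [9.1,[0,0,0],[0,0,0.137]],
  [9.1,[0,0,0],[0,0,0.137]],
  [9.1,[0,0,0],[0,0,0]],
])

```text
clock: 1.1
position: [0.1385, 0.6092, 0.2263]
ee_rot: [2.093, 2.342, -0.001]
force: [-0.3, -0.8, 0.6]
width: 0.991
gripper_force: 0.0
```

Call:
send_rows([
  [9.1,[-3,2.4,0],[0,0,0]],
  [9.1,[-3,2.4,0],[0,0,0]],
  [9.1,[-3,2.4,0],[0,0,0]],
  [9.1,[-3,2.4,0],[0,0,0]],
  [9.1,[-3,2.4,0],[0,0,0]],
])

```text
clock: 1.6
position: [0.2759, 0.4727, 0.2266]
ee_rot: [2.085, 2.349, -0.0]
force: [0.1, 0.3, 0.0]
width: 0.991
gripper_force: 0.0
```

Call:
send_rows([
  [9.1,[-3,2.4,0],[0,0,0]],
  [9.1,[-3,2.4,0],[0,0,0]],
  [9.1,[-3,2.4,0],[0,0,0]],
  [9.1,[-3,2.4,0],[0,0,0]],
  [9.1,[-3,2.4,0],[0,0,0]],
])

```text
clock: 2.1
position: [0.4121, 0.3374, 0.2268]
ee_rot: [-2.086, -2.349, -0.0]
force: [-0.1, 1.0, -0.6]
width: 0.989
gripper_force: 0.0
```

Call:
send_rows([
  [9.1,[-3,2.4,0],[0,0,0]],
  [9.1,[-3,2.4,0],[0,0,0]],
  [9.1,[-3,2.4,0],[0,0,0]],
  [9.1,[-3,2.4,0],[0,0,0]],
  [9.1,[-3,2.4,0],[0,0,0]],
])

```text
clock: 2.6
position: [0.5484, 0.202, 0.2266]
ee_rot: [-2.085, -2.349, 0.0]
force: [0.5, -0.1, -0.2]
width: 0.991
gripper_force: 0.0
```

Call:
send_rows([
  [9.1,[-3,2.4,0],[0,0,0]],
  [9.1,[-3,2.4,0],[0,0,0]],
  [9.1,[-3,2.4,0],[0,0,0]],
  [9.1,[-3,2.4,0],[0,0,0]],
  [9.1,[0,0,0],[0,0,0]],
])

```text
clock: 3.1
position: [0.6591, 0.0885, 0.2264]
ee_rot: [2.092, 2.339, -0.003]
force: [0.2, -1.0, 1.1]
width: 0.992
gripper_force: 0.0
```

Run:
```python
from h import *
plan((.677,.068,.15),(.99,.11))
p=arm.camera_params("wrist");print(proj("wrist",(.677,.068,.052),p), -p["R"].T@p["t"])
w=arm.get_image("wrist")[:,:,::-1];s=arm.get_image("top")[:,:,::-1]
cv2.imwrite("pics/w1.png",np.hstack([cv2.resize(w,(400,300)),cv2.resize(s,(400,300))]));cv2.imwrite("pics/w1full.png",w)
```

```text
pos [0.6591 0.0885 0.2264] tooly [0.9938 0.1109 0.0009] z [ 0.0013 -0.0039 -1.    ] w 0.9923989103747681 F [ 0.2306 -1.0196  1.1365] t 3.1
shift cm [-2.2049  1.5417  7.6466]
turn 0.0005130732511012359 or -3.1410795803386917
[339.4621 244.7207] [0.6501 0.1608 0.3832]
```

View pics/w1.png

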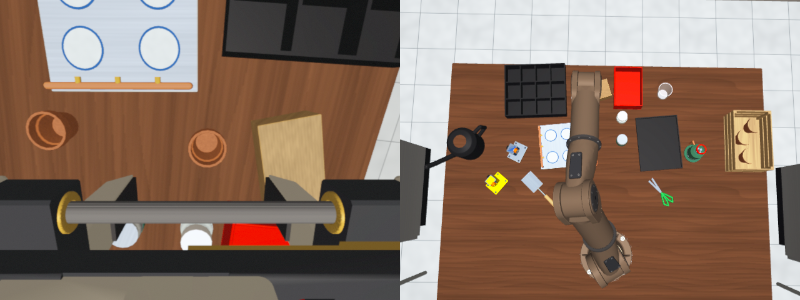

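The wrist view shows both pots (full pixels about (333,235) and (75,208)), the stand places and no third pot. I measure the rims and places from this picture.

Run:
```python
from h import *
im=cv2.imread("pics/w1full.png");hsv=cv2.cvtColor(im,cv2.COLOR_BGR2HSV)
# rim by fitting: project rim circle outer r=28mm z=.052 & foot, match mask extents
c=im.astype(int);m=((c[...,2]-c[...,0]>60)&(c[...,2]>130)).astype(np.uint8)
n,l,st,ce=cv2.connectedComponentsWithStats(m)
P=arm.camera_params("wrist")
from scipy.optimize import minimize
for i in range(1,n):
    if st[i,4]<800: continue
    x,y,w,h,a=st[i];print(st[i])
    if not(100>w>40 and h>40 and y<260): continue
    msk=cv2.morphologyEx((l==i).astype(np.uint8),cv2.MORPH_CLOSE,np.ones((25,25)))
    t=np.linspace(0,2*np.pi,60)
    def sil(q):
        o=[]
        for z,r in((.052,.028),(.036,.028),(0,.021)):
            o+=[proj("wrist",(q[0]+r*np.cos(k),q[1]+r*np.sin(k),z),P) for k in t]
        b=np.zeros_like(msk);cv2.fillConvexPoly(b,cv2.convexHull((np.array(o)*16).astype(np.int32)),1,shift=4);return b
    q0=ray("wrist",x+w/2,y+h/2,.03,P)[:2]
    r=minimize(lambda q:float((sil(q)!=msk).sum()),q0,method="Nelder-Mead",options=dict(initial_simplex=[q0,q0+[.01,0],q0+[0,.01]],maxiter=60))
    print("pot",r.x,r.fun,msk.sum())
for q in [(82*1.6,46*1.6),(159*1.6,46*1.6)]:print("place",ray("wrist",*q,.012,P))
```

```text
[  13    0   28  164 1379]
[ 312    0   40  211 2940]
[ 342   75   52  139 2279]
pot [0.6839 0.1772] 1911.0 3054
[ 288   94  124  226 7988]
[480 100  31  77 978]
[  412   102   127   219 11933]
[583 109  41 117 832]
pot [0.9851 0.1812] 941.0 941
[  69  123  239   22 2842]
[ 175  148   20  138 1785]
[ 222  148   23  134 2022]
[  33  151   73  135 2876]
pot [0.4242 0.072 ] 2450.0 5379
[ 365  357  100   37 3032]
place [0.4719 0.1997 0.012 ]
place [0.5816 0.2122 0.012 ]
```

Run:
```python
from h import *
im=cv2.imread("pics/w1full.png");hsv=cv2.cvtColor(im,cv2.COLOR_BGR2HSV)
for q in [(333,215),(310,232),(355,232),(340,260),(250,260),(75,190)]:print(q,im[q[1],q[0]],hsv[q[1],q[0]])
s=cv2.resize(im[60:300,0:400],(800,480),interpolation=cv2.INTER_CUBIC)
cv2.imwrite("pics/w1c.png",s)
P=arm.camera_params("wrist")
# blue circle edges
m=((hsv[...,0]>100)&(hsv[...,0]<125)&(hsv[...,1]>120)).astype(np.uint8)
m=cv2.morphologyEx(m,cv2.MORPH_CLOSE,np.ones((5,5)))
for c in cv2.findContours(m,cv2.RETR_EXTERNAL,cv2.CHAIN_APPROX_NONE)[0]:
    if len(c)>80:(e,ax,_)=cv2.fitEllipse(c);print("place",e,ax,ray("wrist",*e,.012,P))
```

```text
(333, 215) [ 83 126 195] [ 12 146 195]
(310, 232) [ 39  67 118] [ 11 171 118]
(355, 232) [ 56 110 185] [ 13 178 185]
(340, 260) [ 35  63 115] [ 11 177 115]
(250, 260) [ 54  81 126] [ 11 146 126]
(75, 190) [ 36  63 112] [ 11 173 112]
place (254.572998046875, 76.98528289794922) (64.05519104003906, 70.21435546875) [0.5819 0.2094 0.012 ]
place (131.82728576660156, 76.50020599365234) (62.390220642089844, 72.53629302978516) [0.4724 0.1973 0.012 ]
place (251.00521850585938, -10.843019485473633) (48.10761260986328, 55.89124298095703) [0.5742 0.2781 0.012 ]
place (121.87242126464844, -9.335100173950195) (43.57365417480469, 54.50394058227539) [0.4651 0.2645 0.012 ]
```

View pics/w1c.png

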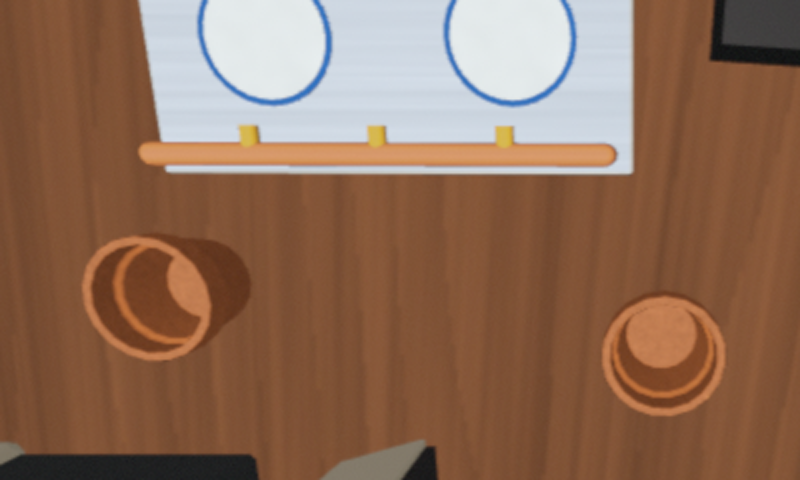

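The crop shows pot A's rim centre at (332,237) and pot B's at (73.5,209).

Run:
```python
from h import *
P=arm.camera_params("wrist")
a=ray("wrist",331.8,237.2,.052,P);b=ray("wrist",73.5,209.2,.052,P);print(a,b)
print("top px of",proj("top",a),proj("top",b),proj("top",(.5819,.2094,.012)),proj("top",(.4724,.1973,.012)))
im=cv2.imread("pics/top0.png");hsv=cv2.cvtColor(im,cv2.COLOR_BGR2HSV)
m=((hsv[...,0]>95)&(hsv[...,0]<125)&(hsv[...,1]>60)).astype(np.uint8);m[:195]=0;m[275:]=0;m[:,:225]=0;m[:,290:]=0
for c in cv2.findContours(m,cv2.RETR_EXTERNAL,cv2.CHAIN_APPROX_NONE)[0]:
    if len(c)>40:(e,ax,_)=cv2.fitEllipse(c);print("place",e,ax,ray("top",*e,.012))
plan(a[:2].tolist()+[.030],(.994,.11))
```

```text
[0.6665 0.0803 0.052 ] [0.4388 0.0795 0.052 ]
top px of [305.0566 186.1871] [304.0897 260.0087] [263.2943 214.9443] [266.3178 249.9112]
place (243.55130004882812, 251.22959899902344) (18.9027042388916, 18.980825424194336) [0.4673 0.2675 0.012 ]
place (269.35821533203125, 248.95382690429688) (18.55813980102539, 19.226768493652344) [0.4755 0.188  0.012 ]
place (240.72093200683594, 216.24386596679688) (18.427494049072266, 19.14574432373047) [0.5767 0.2795 0.012 ]
place (266.3570251464844, 213.90907287597656) (18.49277687072754, 19.044740676879883) [0.5853 0.2    0.012 ]
pos [0.6566 0.0939 0.2261] tooly [ 0.9934  0.1148 -0.001 ] z [-0.001  -0.0004 -1.    ] w 0.9889967122668134 F [-0.3156  0.3792 -0.536 ] t 3.2
shift cm [-1.459   0.8472 19.6095]
turn 0.004855475337800187 or -3.136737178251993
```

The arm had not yet settled in that picture, so I retake it and track the same features.

```bash
cat >> h.py <<'E'
def places(im,n,P):
    hsv=cv2.cvtColor(im,cv2.COLOR_BGR2HSV);m=((hsv[...,0]>100)&(hsv[...,0]<125)&(hsv[...,1]>120)).astype(np.uint8)
    m=cv2.morphologyEx(m,cv2.MORPH_CLOSE,np.ones((5,5)))
    for c in cv2.findContours(m,cv2.RETR_EXTERNAL,cv2.CHAIN_APPROX_NONE)[0]:
        if len(c)>80:(e,ax,_)=cv2.fitEllipse(c);print("place",e,ax,ray(n,*e,.012,P))
E
python3 - <<'E'
from h import *
o=cv2.imread("pics/w1full.png")
P=arm.camera_params("wrist");s=arm.observe();im=np.ascontiguousarray(arm.get_image("wrist")[:,:,::-1]);cv2.imwrite("pics/w2full.png",im)
P2=arm.camera_params("wrist");print("drift",P["t"]-P2["t"])
for u,v in((331.8,237.2),(73.5,209.2)):
    x,y=int(u)-36,int(v)-36;T=o[y:y+72,x:x+72]
    r=cv2.matchTemplate(im,T,cv2.TM_CCOEFF_NORMED);_,b,_,l=cv2.minMaxLoc(r)
    uu,vv=u+l[0]-x,v+l[1]-y;print(b,uu,vv,ray("wrist",uu,vv,.052,P))
places(im,"wrist",P)
plan((.67,.07,.03),(.994,.11))
E
```

```text
drift [-0.0004 -0.0008 -0.0004]
0.9774399399757385 333.79999999999995 244.2 [0.6691 0.074  0.052 ]
0.9843419194221497 77.5 215.2 [0.442  0.0745 0.052 ]
place (257.96746826171875, 84.4742431640625) (63.6617431640625, 69.50787353515625) [0.5854 0.2035 0.012 ]
place (135.94700622558594, 83.49063873291016) (61.79636764526367, 71.81804656982422) [0.476  0.1918 0.012 ]
place (254.77713012695312, -13.833976745605469) (64.9165267944336, 70.84957885742188) [0.5772 0.2807 0.012 ]
place (125.18053436279297, -11.749753952026367) (59.8388786315918, 68.03377532958984) [0.468  0.2667 0.012 ]
pos [0.6561 0.0954 0.2262] tooly [ 0.9932  0.1161 -0.0011] z [-0.0011  0.0005 -1.    ] w 0.9873704680318244 F [-0.0359  0.7801 -0.7115] t 3.25
shift cm [-2.694   1.1067 19.6192]
turn 0.006165477763769311 or -3.135427175826024
```

Call:
send_rows([
  [9.1,[-0.75,0.33,0],[0,0,0]],
  [9.1,[-0.75,0.35,2],[0,0,0]],
  [9.1,[-0.75,0.35,3],[0,0,0]],
  [9.1,[0,0,3],[0,0,0]],
  [9.1,[0,0,2],[0,0,0]],
])

```text
clock: 3.75
position: [0.6682, 0.0745, 0.1248]
ee_rot: [-2.088, -2.346, 0.002]
force: [-0.2, -0.3, -0.3]
width: 0.991
gripper_force: 0.0
```

Call:
send_rows([
  [9.1,[0,0,2],[0,0,0]],
  [9.1,[0,0,0],[0,0,0]],
  [9.1,[0,0,0],[0,0,0]],
  [9.1,[0,0,0],[0,0,0]],
])

```text
clock: 4.15
position: [0.6701, 0.0741, 0.1082]
ee_rot: [2.09, 2.344, 0.003]
force: [0.4, 0.9, -0.1]
width: 0.987
gripper_force: 0.0
```

Run:
```python
from h import *
plan((.669,.074,.026),(.994,.11))
```

```text
pos [0.6701 0.0741 0.1082] tooly [0.9934 0.1145 0.002 ] z [ 0.002   0.0004 -1.    ] w 0.9872813353708787 F [ 0.3525  0.8873 -0.0833] t 4.15
shift cm [ 0.0019 -0.1289  8.222 ]
turn 0.004569120566160653 or -3.1370235330236325
```

Call:
send_rows([
  [9.1,[0,-0.1,2.2],[0,0,0]],
  [9.1,[0,0,2],[0,0,0]],
  [9.1,[0,0,2],[0,0,0]],
  [9.1,[0,0,2],[0,0,0]],
  [9.1,[0,0,0],[0,0,0]],
])

```text
clock: 4.65
position: [0.6672, 0.0738, 0.0234]
ee_rot: [-2.09, -2.343, 0.003]
force: [-0.5, 0.1, 0.0]
width: 0.992
gripper_force: 0.0
```

Call:
send_rows([
  [4.5,[0,0,0],[0,0,0]],
  [4.5,[0,0,0],[0,0,0]],
  [4.5,[0,0,0],[0,0,0]],
  [4.5,[0,0,0],[0,0,0]],
  [4.5,[0,0,0],[0,0,0]],
], force=15)

```text
clock: 5.15
position: [0.6688, 0.0738, 0.0253]
ee_rot: [2.091, 2.344, 0.001]
force: [0.6, 0.0, 1.2]
width: 0.605
gripper_force: 0.5
```

Call:
send_rows([
  [4.5,[0,0,0],[0,0,0]],
  [4.5,[0,0,-1],[0,0,0]],
  [4.5,[0,0,-2.5],[0,0,0]],
  [4.5,[0,0,-3.5],[0,0,0]],
  [4.5,[0,0,-3],[0,0,0]],
])

```text
clock: 5.65
position: [0.6681, 0.0734, 0.1265]
ee_rot: [-2.092, -2.344, 0.001]
force: [1.1, 0.3, -1.4]
width: 0.583
gripper_force: 15.0
```

Run:
```python
from h import *
plan((.5855,.2025,.126),(.994,.11))
```

```text
pos [0.6681 0.0734 0.1265] tooly [ 0.9936  0.1134 -0.0003] z [-0.0003 -0.0002 -1.    ] w 0.5834608402599841 F [ 1.1407  0.2536 -1.4237] t 5.65
shift cm [13.7625 -6.7469  0.0514]
turn 0.0034028140948639714 or -3.1381898394949292
```

Call:
send_rows([
  [4.5,[2.5,-1.2,0],[0,0,0]],
  [4.5,[4,-2,0],[0,0,0]],
  [4.5,[4,-2,0],[0,0,0]],
  [4.5,[2.3,-1.1,0],[0,0,0]],
  [4.5,[1,-0.4,0],[0,0,0]],
])

```text
clock: 6.15
position: [0.584, 0.2066, 0.125]
ee_rot: [-2.085, -2.347, -0.0]
force: [-0.6, 0.4, -1.8]
width: 0.584
gripper_force: 15.0
```

Call:
send_rows([
  [4.5,[0,0,0],[0,0,0]],
  [4.5,[0,0,0],[0,0,0]],
  [4.5,[0,0,3],[0,0,0]],
  [4.5,[0,0,2],[0,0,0]],
  [4.5,[0,0,0],[0,0,0]],
])

```text
clock: 6.65
position: [0.5853, 0.2002, 0.0724]
ee_rot: [-2.094, -2.34, 0.007]
force: [-0.3, 0.1, -1.2]
width: 0.584
gripper_force: 15.0
```

Run:
```python
from h import *
plan((.5855,.2025,.038),(.994,.11))
```

```text
pos [0.5853 0.2002 0.0724] tooly [ 0.9939  0.1107 -0.004 ] z [-0.0037 -0.0029 -1.    ] w 0.5840958954402915 F [-0.288   0.139  -1.1986] t 6.65
shift cm [0.2379 0.0565 3.4362]
turn 0.0006764695648575843 or -3.1409161840249356
```

Lower, release, rise, then head for pot B.

Call:
send_rows([
  [4.5,[0,0,1.5],[0,0,0]],
  [4.5,[0,0,1.2],[0,0,0]],
  [4.5,[0,0,0.6],[0,0,0]],
  [4.5,[0,0,0.2],[0,0,0]],
  [4.5,[0,0,0],[0,0,0]],
])

```text
clock: 7.15
position: [0.5862, 0.2031, 0.0397]
ee_rot: [-2.091, -2.344, 0.0]
force: [-0.0, 0.7, -0.8]
width: 0.588
gripper_force: 15.0
```

Call:
send_rows([
  [4.5,[0,0,0],[0,0,0]],
  [6.5,[0,0,0],[0,0,0]],
  [9.1,[0,0,0],[0,0,0]],
  [9.1,[0,0,0],[0,0,0]],
  [9.1,[0,0,0],[0,0,0]],
])

```text
clock: 7.65
position: [0.5862, 0.2032, 0.0399]
ee_rot: [2.091, 2.344, 0.001]
force: [0.2, -0.2, 0.2]
width: 0.883
gripper_force: 0.0
```

Call:
send_rows([
  [9.1,[0,0,-1.5],[0,0,0]],
  [9.1,[0,0,-4],[0,0,0]],
  [9.1,[0,0,-4],[0,0,0]],
  [9.1,[-4,-3.5,0],[0,0,0]],
  [9.1,[-4,-3.5,0],[0,0,0]],
])

```text
clock: 8.15
position: [0.5302, 0.121, 0.137]
ee_rot: [2.087, 2.345, 0.006]
force: [0.9, -0.9, -0.4]
width: 0.993
gripper_force: 0.0
```

Call:
send_rows([
  [9.1,[-2.5,-4,0],[0,0,0]],
  [9.1,[-0.5,-3.5,0],[0,0,0]],
  [9.1,[0,0,0],[0,0,0]],
  [9.1,[0,0,0],[0,0,0]],
  [9.1,[0,0,0],[0,0,0]],
])

```text
clock: 8.65
position: [0.4595, 0.0832, 0.1355]
ee_rot: [2.09, 2.344, 0.003]
force: [0.8, 0.3, 0.2]
width: 0.989
gripper_force: 0.0
```

Run:
```python
from h import *
plan((.442,.0745,.026),(.994,.11))
P=arm.camera_params("wrist");s=arm.observe()
w=np.ascontiguousarray(arm.get_image("wrist")[:,:,::-1]);t=arm.get_image("top")[:,:,::-1]
print(proj("wrist",(.442,.0745,.052),P))
cv2.imwrite("pics/w3full.png",w);cv2.imwrite("pics/v3.png",np.hstack([cv2.resize(w,(480,360)),cv2.resize(t[150:300,200:330],(312,360))]))
```

```text
pos [0.4595 0.0832 0.1355] tooly [0.9935 0.1142 0.002 ] z [ 0.002   0.0007 -1.    ] w 0.9887265928407841 F [0.7981 0.2504 0.1653] t 8.65
shift cm [-0.671  -1.8645 10.9498]
turn 0.004275040950237352 or -3.137317612639556
[294.4074 260.4941]
```

View pics/v3.png

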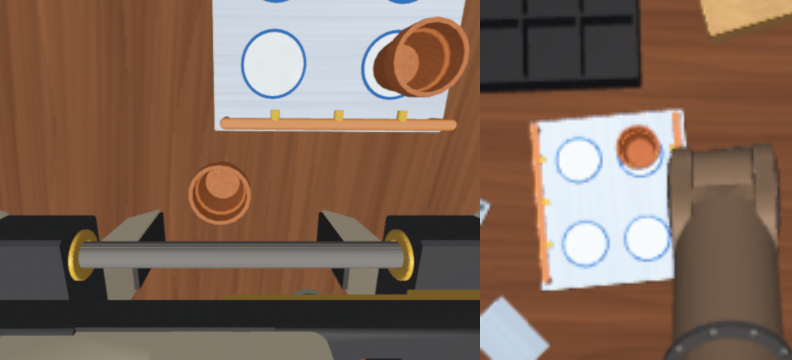

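Pot A stands upright on its place. Pot B's rim is at (293,260), where it was predicted, so I grasp it.

Call:
send_rows([
  [9.1,[-0.67,-1.86,0],[0,0,0]],
  [9.1,[0,0,2],[0,0,0]],
  [9.1,[0,0,3],[0,0,0]],
  [9.1,[0,0,3],[0,0,0]],
  [9.1,[0,0,2],[0,0,0]],
])

```text
clock: 9.25
position: [0.4406, 0.0739, 0.0329]
ee_rot: [-2.091, -2.345, 0.002]
force: [0.3, -0.1, 1.1]
width: 0.992
gripper_force: 0.0
```

Call:
send_rows([
  [9.1,[0,0,0.9],[0,0,0]],
  [9.1,[0,0,0],[0,0,0]],
  [4.5,[0,0,0],[0,0,0]],
  [4.5,[0,0,0],[0,0,0]],
  [4.5,[0,0,0],[0,0,0]],
])

```text
clock: 9.75
position: [0.4411, 0.0741, 0.0266]
ee_rot: [2.091, 2.344, 0.002]
force: [-0.7, -0.8, 0.4]
width: 0.779
gripper_force: 0.0
```

Call:
send_rows([
  [4.5,[0,0,0],[0,0,0]],
  [4.5,[0,0,0],[0,0,0]],
  [4.5,[0,0,0],[0,0,0]],
  [4.5,[0,0,-1],[0,0,0]],
  [4.5,[0,0,-3],[0,0,0]],
])

```text
clock: 10.25
position: [0.4385, 0.0732, 0.065]
ee_rot: [-2.09, -2.342, 0.007]
force: [1.0, 0.1, -0.8]
width: 0.591
gripper_force: 15.0
```

Call:
send_rows([
  [4.5,[0,0,-3],[0,0,0]],
  [4.5,[0,0,-3],[0,0,0]],
  [4.5,[0,0,0],[0,0,0]],
  [4.5,[0,0,0],[0,0,0]],
  [4.5,[0,0,0],[0,0,0]],
])

```text
clock: 10.75
position: [0.4395, 0.0737, 0.1251]
ee_rot: [-2.091, -2.344, 0.002]
force: [-0.5, -0.3, -1.6]
width: 0.596
gripper_force: 15.0
```

Run:
```python
from h import *
plan((.476,.190,.126),(.994,.11))
```

```text
pos [0.4395 0.0737 0.1251] tooly [ 0.9935  0.1138 -0.0015] z [-0.0015 -0.0003 -1.    ] w 0.596282008122076 F [-0.5058 -0.3453 -1.5755] t 10.75
shift cm [11.137   4.9469 -0.104 ]
turn 0.003848019183810955 or -3.137744634405982
```

Call:
send_rows([
  [4.5,[2.5,1,0],[0,0,0]],
  [4.5,[4,1.8,0],[0,0,0]],
  [4.5,[3,1.4,0],[0,0,0]],
  [4.5,[1.6,0.75,0],[0,0,0]],
  [4.5,[0,0,0],[0,0,0]],
])

```text
clock: 11.25
position: [0.4768, 0.1918, 0.1245]
ee_rot: [-2.087, -2.348, 0.002]
force: [-0.6, -1.3, -1.0]
width: 0.595
gripper_force: 15.0
```

Call:
send_rows([
  [4.5,[0,0,0],[0,0,0]],
  [4.5,[0,0,2],[0,0,0]],
  [4.5,[0,0,3],[0,0,0]],
  [4.5,[0,0,1.5],[0,0,0]],
  [4.5,[0,0,0],[0,0,0]],
])

```text
clock: 11.75
position: [0.4751, 0.187, 0.0589]
ee_rot: [-2.093, -2.341, 0.008]
force: [0.1, -0.2, -0.9]
width: 0.597
gripper_force: 15.0
```

Call:
send_rows([
  [4.5,[0,0,1.2],[0,0,0]],
  [4.5,[0,0,0.6],[0,0,0]],
  [4.5,[0,0,0.3],[0,0,0]],
  [4.5,[0,0,0],[0,0,0]],
  [4.5,[0,0,0],[0,0,0]],
])

```text
clock: 12.25
position: [0.4772, 0.1898, 0.04]
ee_rot: [2.091, 2.344, 0.001]
force: [-0.5, -0.0, -0.7]
width: 0.591
gripper_force: 15.0
```

Call:
send_rows([
  [6.5,[0,0,0],[0,0,0]],
  [9.1,[0,0,0],[0,0,0]],
  [9.1,[0,0,0],[0,0,0]],
  [9.1,[0,0,0],[0,0,0]],
  [9.1,[0,0,-1.5],[0,0,0]],
])

```text
clock: 12.75
position: [0.476, 0.1893, 0.0537]
ee_rot: [-2.091, -2.344, 0.004]
force: [-0.4, -0.5, 0.1]
width: 0.966
gripper_force: 0.0
```

Call:
send_rows([
  [9.1,[0,0,-4],[0,0,0]],
  [9.1,[0,0,-4],[0,0,0]],
  [9.1,[0,0,-4],[0,0,0]],
  [9.1,[0,0,-3],[0,0,0]],
  [9.1,[0,0,0],[0,0,0]],
])

```text
clock: 13.25
position: [0.4793, 0.1905, 0.2088]
ee_rot: [2.09, 2.343, 0.011]
force: [0.4, 0.7, 0.5]
width: 0.992
gripper_force: 0.0
```

Run:
```python
from h import *
plan((.487,.425,.2),(.91,-.416))
t=arm.get_image("top")[:,:,::-1];s=arm.get_image("side")[:,:,::-1]
cv2.imwrite("pics/v4.png",np.hstack([cv2.resize(t[150:300,130:330],(400,300)),cv2.resize(s[100:250,230:430],(400,300))]))
```

```text
pos [0.4793 0.1905 0.2088] tooly [0.9935 0.1135 0.0064] z [ 0.006  0.004 -1.   ] w 0.9918343224472717 F [0.3984 0.6565 0.4761] t 13.25
shift cm [23.2097  3.4253  0.9741]
turn 0.5425604568548945 or -2.599032196734899
```

View pics/v4.png

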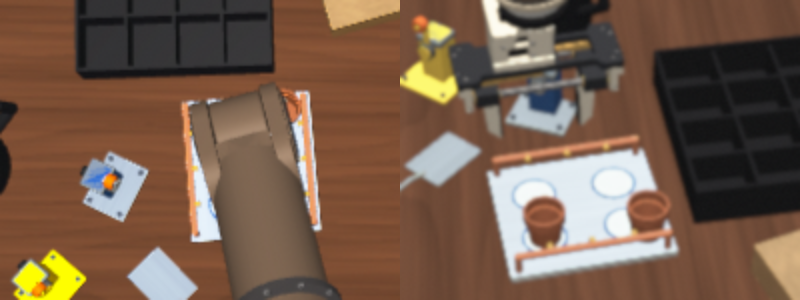

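Both pots stand upright on the stand. I turn and approach the blue switch with the fingers shut.

Call:
send_rows([
  [0,[0,0,0],[0,0,0.136]],
  [0,[0,0,0],[0,0,0.136]],
  [0,[0,0,0],[0,0,0.136]],
  [0,[0,0,0],[0,0,0.136]],
  [0,[0,0,0],[0,0,0]],
])

```text
clock: 13.85
position: [0.4762, 0.1894, 0.2033]
ee_rot: [2.646, 1.693, -0.004]
force: [0.7, 0.5, -1.0]
width: 0.605
gripper_force: 0.0
```

Call:
send_rows([
  [0,[3.6,-2.3,0],[0,0,0]],
  [0,[3.6,-2.3,0],[0,0,0]],
  [0,[3.6,-2.3,0],[0,0,0]],
  [0,[3.6,-2.3,0],[0,0,0]],
  [0,[3.6,-2.3,0],[0,0,0]],
])

```text
clock: 14.35
position: [0.4466, 0.4026, 0.2037]
ee_rot: [2.64, 1.702, -0.002]
force: [1.1, -0.0, 0.4]
width: 0.171
gripper_force: 0.0
```

Call:
send_rows([
  [0,[3.6,-2.3,0],[0,0,0]],
  [0,[0,0,0],[0,0,0]],
  [0,[0,0,0],[0,0,0]],
  [0,[0,0,0],[0,0,0]],
  [0,[0,0,0],[0,0,0]],
])

```text
clock: 14.85
position: [0.4423, 0.4418, 0.2047]
ee_rot: [2.645, 1.694, -0.001]
force: [-1.2, 0.1, 0.2]
width: 0.0
gripper_force: 0.0
```

Run:
```python
from h import *
print(ray("top",185.2,240.8,.115))
plan((.4415,.446,.1),(.91,-.416))
P=arm.camera_params("wrist");w=arm.get_image("wrist")[:,:,::-1];s=arm.get_image("side")[:,:,::-1]
print(proj("wrist",(.487,.425,.115),P))
cv2.imwrite("pics/v5.png",np.hstack([cv2.resize(w,(480,360)),cv2.resize(s[80:200,220:330],(320,360))]))
```

```text
[0.4838 0.4269 0.115 ]
pos [0.4423 0.4418 0.2047] tooly [ 0.9084 -0.4181  0.0001] z [-0.0001 -0.0005 -1.    ] w 0.00048753764844508893 F [-1.2467  0.111   0.2136] t 14.85
shift cm [ 0.3495 -0.2481 10.467 ]
turn -0.0025977040060859154 or 3.138994949583707
[394.2789 242.1272]
```

View pics/v5.png

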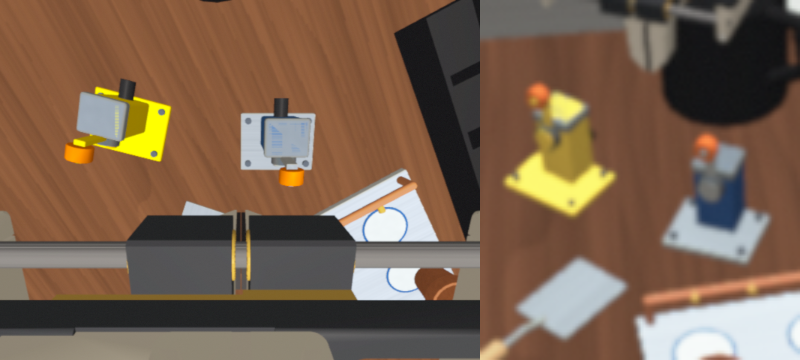

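The roller is at wrist pixel (388,236), which gives about (0.4855, 0.429). The foot's long axis lies along tool y, so I descend beside it and push.

Call:
send_rows([
  [0,[0.6,0,2.5],[0,0,0]],
  [0,[0,0,3],[0,0,0]],
  [0,[0,0,3],[0,0,0]],
  [0,[0,0,1.9],[0,0,0]],
  [0,[0,0,0],[0,0,0]],
])

```text
clock: 15.45
position: [0.4429, 0.4473, 0.0983]
ee_rot: [2.644, 1.695, -0.007]
force: [-0.0, -0.6, -0.0]
width: 0.007
gripper_force: 0.0
```

Call:
send_rows([
  [0,[0,0.7,0],[0,0,0]],
  [0,[0,0.7,0],[0,0,0]],
  [0,[0,0.7,0],[0,0,0]],
  [0,[0,0.7,0],[0,0,0]],
  [0,[0,0.7,0],[0,0,0]],
])

```text
clock: 15.95
position: [0.4766, 0.4347, 0.1015]
ee_rot: [-2.643, -1.696, -0.002]
force: [-1.0, 1.1, 1.0]
width: 0.008
gripper_force: 1.4
```

Call:
send_rows([
  [0,[0,0.5,0],[0,0,0]],
  [0,[0,0.5,0],[0,0,0]],
  [0,[0,0,0],[0,0,0]],
  [0,[0,0,0],[0,0,0]],
  [0,[0,0,0],[0,0,0]],
])

```text
clock: 16.45
position: [0.4848, 0.4302, 0.1007]
ee_rot: [2.644, 1.696, -0.001]
force: [-3.6, 0.6, 1.2]
width: 0.005
gripper_force: 1.4
```

Run:
```python
from h import *
plan((.4855,.429,.1),(.91,-.416))
P=arm.camera_params("wrist");w=arm.get_image("wrist")[:,:,::-1];s=arm.get_image("side")[:,:,::-1]
print([proj("side",(.4855+d*.908,.429-d*.418,.065+z)) for d,z in((0,.05),(.0282,.0413),(.0391,.031))])
cv2.imwrite("pics/v6.png",np.hstack([cv2.resize(w,(400,300)),cv2.resize(s[80:200,240:370],(400,300))]))
```

```text
pos [0.4848 0.4302 0.1007] tooly [ 0.909  -0.4168 -0.0001] z [-0.0002 -0.0003 -1.    ] w 0.005268195555686304 F [-3.6096  0.641   1.2043] t 16.45
shift cm [-0.0797  0.1139  0.0692]
turn -0.001150057873508142 or 3.140442595716285
[array([297.4715, 129.7435]), array([307.1519, 134.2703]), array([310.9571, 137.9979])]
```

View pics/v6.png

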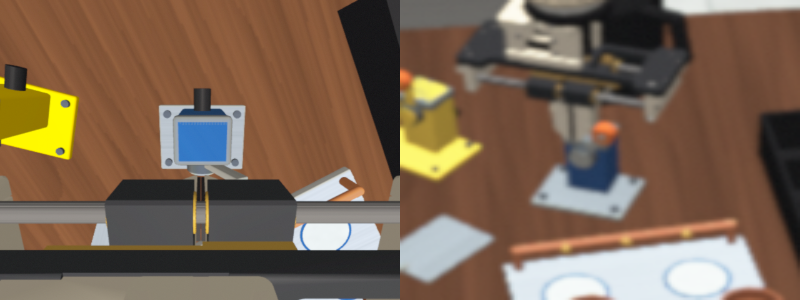

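The lever is over with the roller at side (306.6,132.4), about 0.58 rad. I push 7 to 8 mm more and then check.

Call:
send_rows([
  [0,[0,0.4,0],[0,0,0]],
  [0,[0,0.4,0],[0,0,0]],
  [0,[0,0,0],[0,0,0]],
  [0,[0,0,0],[0,0,0]],
])

```text
clock: 16.95
position: [0.4928, 0.4266, 0.1009]
ee_rot: [2.645, 1.695, 0.001]
force: [-2.0, 0.3, 1.7]
width: 0.005
gripper_force: 1.6
```

Run:
```python
from h import *
plan((.4855,.429,.1),(.91,-.416))
s=arm.get_image("side");h=cv2.cvtColor(s,cv2.COLOR_RGB2HSV)[115:150,290:325]
m=(h[...,0]<14)&(h[...,1]>190)&(h[...,2]>170);v,u=np.nonzero(m);print(u.mean()+290,v.mean()+115,m.sum())
o=cv2.cvtColor(cv2.imread("pics/side0.png"),cv2.COLOR_BGR2HSV)[115:150,285:325]
m=(o[...,0]<14)&(o[...,1]>190)&(o[...,2]>170);v,u=np.nonzero(m);print(u.mean()+285,v.mean()+115,m.sum())
```

```text
pos [0.4928 0.4266 0.1009] tooly [ 0.9087 -0.4175  0.0005] z [ 0.0005 -0.     -1.    ] w 0.0046993252358057645 F [-1.963   0.2567  1.7422] t 16.95
shift cm [-0.0887 -0.7645  0.0889]
turn -0.0018831921213590475 or 3.139709461468434
nan nan 0
nan nan 0<stdin>:4: RuntimeWarning: Mean of empty slice.
  ret = ret.dtype.type(ret / rcount)
<stdin>:6: RuntimeWarning: Mean of empty slice.
```

```bash
cat >> h.py <<'E'
def roller(s):
    c=s[110:155,288:325].astype(float);w=np.clip(c[...,0]-c[...,2]-100,0,None);w[c[...,0]<180]=0
    v,u=np.mgrid[110:155,288:325];return (u*w).sum()/w.sum(),(v*w).sum()/w.sum(),(w>0).sum()
E
python3 - <<'E'
from h import *
print("rest",roller(cv2.imread("pics/side0.png")[:,:,::-1]),"now",roller(arm.get_image("side")))
print([(a,proj("side",(.4855+.05*np.sin(a)*.908,.429-.05*np.sin(a)*.418,.065+.05*np.cos(a)))) for a in(0,.5,.6,.7,.8,.9)])
E
```

```text
rest (np.float64(297.64596670934696), np.float64(126.90588988476313), np.int64(27)) now (np.float64(308.6517571884984), np.float64(132.5391373801917), np.int64(25))
[(0, array([297.4715, 129.7435])), (0.5, array([305.6855, 133.2253])), (0.6, array([307.1632, 134.2822])), (0.7, array([308.5474, 135.4353])), (0.8, array([309.8237, 136.6724])), (0.9, array([310.9788, 137.9798]))]
```

The roller shift of (11.0, 5.6) px corresponds to 0.70 rad, so it has clicked. I nudge slightly more, back off, rise and check the lever.

Call:
send_rows([
  [0,[0,0.25,0],[0,0,0]],
  [0,[0,0,0],[0,0,0]],
  [0,[0,-1,0],[0,0,0]],
  [0,[0,-2.5,0],[0,0,0]],
  [0,[0,-2.5,0],[0,0,0]],
])

```text
clock: 17.55
position: [0.4399, 0.4508, 0.1008]
ee_rot: [2.645, 1.694, 0.001]
force: [-0.1, 0.7, 0.2]
width: 0.005
gripper_force: 0.0
```

Call:
send_rows([
  [0,[0,-0.5,-1],[0,0,0]],
  [3,[0,0,-3.5],[0,0,0]],
  [3,[0,0,-5],[0,0,0]],
  [3,[0,0,-5],[0,0,0]],
  [3,[0,0,-1.5],[0,0,0]],
])

```text
clock: 18.05
position: [0.4383, 0.4536, 0.2671]
ee_rot: [-2.644, -1.694, -0.014]
force: [0.1, 0.0, 0.3]
width: 0.294
gripper_force: 0.0
```

Run:
```python
from h import *
plan((.4976,-.4302,.25))
print(arm.observe()["joints"],roller(arm.get_image("side")))
```

```text
pos [0.4383 0.4536 0.2671] tooly [ 0.9083 -0.4183  0.0034] z [ 0.0065  0.0059 -1.    ] w 0.2938490669437125 F [0.0802 0.0013 0.3168] t 18.05
shift cm [-77.8081  42.3443   1.2221]
[-1.303   0.4511  0.627   1.5442 -0.2753  1.2269 -1.0641] (np.float64(297.64113924050633), np.float64(126.90316455696203), np.int64(27))
```

The lever is back at rest. Now I cross to the pump at z of about 0.267.

Call:
send_rows([
  [3,[-3.9,2.1,0],[0,0,0]],
  [3,[-3.9,2.1,0],[0,0,0]],
  [3,[-3.9,2.1,0],[0,0,0]],
  [3,[-3.9,2.1,0],[0,0,0]],
  [3,[-3.9,2.1,0],[0,0,0]],
])

```text
clock: 18.6
position: [0.4497, 0.2296, 0.2607]
ee_rot: [2.645, 1.695, 0.001]
force: [1.7, -0.7, -0.0]
width: 0.327
gripper_force: 0.0
```

Call:
send_rows([
  [3,[-3.9,2.1,0],[0,0,0]],
  [3,[-3.9,2.1,0],[0,0,0]],
  [3,[-3.9,2.1,0],[0,0,0]],
  [3,[-3.9,2.1,0],[0,0,0]],
  [3,[-3.9,2.1,0],[0,0,0]],
])

```text
clock: 19.1
position: [0.4635, 0.0086, 0.2609]
ee_rot: [2.645, 1.695, 0.001]
force: [1.1, -1.2, -0.1]
width: 0.326
gripper_force: 0.0
```

Call:
send_rows([
  [3,[-3.9,2.1,0],[0,0,0]],
  [3,[-3.9,2.1,0],[0,0,0]],
  [3,[-3.9,2.1,0],[0,0,0]],
  [3,[-3.9,2.1,0],[0,0,0]],
  [3,[-3.9,2.1,0],[0,0,0]],
])

```text
clock: 19.6
position: [0.4775, -0.2123, 0.2608]
ee_rot: [2.644, 1.696, 0.0]
force: [1.4, 1.2, -0.5]
width: 0.327
gripper_force: 0.0
```

Call:
send_rows([
  [3,[-3.9,2.1,0],[0,0,0]],
  [3,[-3.9,2.1,0],[0,0,0]],
  [3,[-3.9,2.1,0],[0,0,0]],
  [3,[-3.9,2.1,0],[0,0,0]],
  [3,[0,0,0],[0,0,0]],
])

```text
clock: 20.1
position: [0.4859, -0.3944, 0.2607]
ee_rot: [2.649, 1.683, -0.007]
force: [-0.7, -0.7, 0.4]
width: 0.328
gripper_force: 0.0
```

Call:
send_rows([
  [3,[-1,1,0],[0,0,0]],
  [3,[0,0,0],[0,0,0]],
  [3,[0,0,0],[0,0,0]],
  [3,[0,0,0],[0,0,0]],
])

```text
clock: 20.5
position: [0.4941, -0.3992, 0.2607]
ee_rot: [-2.643, -1.697, -0.0]
force: [0.7, 0.4, -0.8]
width: 0.329
gripper_force: 0.0
```

Run:
```python
from h import *
plan((.4976,-.4302,.25));print(arm.observe()["joints"])
P=arm.camera_params("wrist");w=arm.get_image("wrist")[:,:,::-1];t=arm.get_image("top")[:,:,::-1]
print(proj("wrist",(.4976,-.4302,.16),P))
cv2.imwrite("pics/w7.png",w)
cv2.imwrite("pics/v7.png",np.hstack([cv2.resize(w,(480,360)),cv2.resize(t[170:290,210:330],(320,320),interpolation=2)[:360]]) if 0 else np.hstack([cv2.resize(w,(480,360)),cv2.resize(t[170:290,220:326],(320,360))]))
```

```text
pos [ 0.4941 -0.3992  0.2607] tooly [ 0.9092 -0.4163 -0.0002] z [-0.0001  0.0005 -1.    ] w 0.3293415117926019 F [ 0.7161  0.3719 -0.8029] t 20.5
shift cm [-2.6713  1.6029  1.065 ]
[ 0.0568  0.5244  0.8574  1.5436 -0.4089  1.2624  0.5438]
[345.203 278.668]
```

View pics/v7.png

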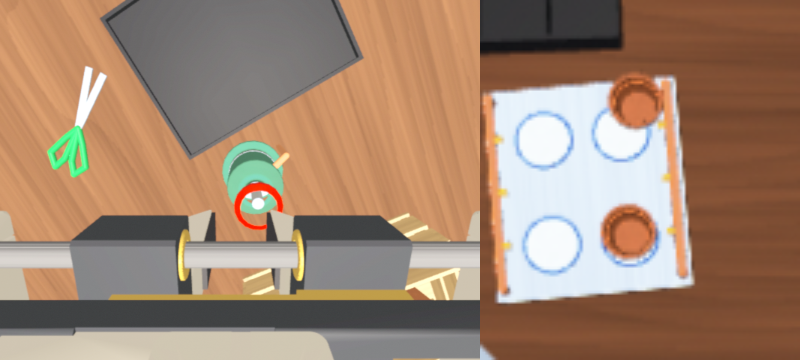

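The red head is at wrist (344,274), a few px from the prediction. In the top crop, pot A seems to have been knocked from its place towards the plate's far edge, so I measure it.

```bash
cat >> h.py <<'E'
SC=np.mean([[.5855,.2025],[.476,.190],[.5767,.2800],[.4675,.2670]],0);SX=np.array([.9936,.113])
def instand(p): d=np.array(p[:2])-SC;return np.array([d@SX,d@[-SX[1],SX[0]]])
def pots(n="top",box=(225,170,300,280),zr=.064):
    im=arm.get_image(n);cv2.imwrite(f"pics/pots_{n}.png",im[:,:,::-1])
    return im
E
python3 - <<'E'
from h import *
print(SC)
P=arm.camera_params("wrist")
r=ray("wrist",344,273.5,.16,P);print("plunger",r);plan((r[0],r[1],.16))
p=ray("top",271.3,203.3,.064);q=ray("top",220+(629-480)/3.02,170+232/3.,.064);print(p,instand(p),q,instand(q))
im=pots();s=arm.get_image("side")[:,:,::-1]
cv2.imwrite("pics/v8.png",np.hstack([cv2.resize(im[180:270,220:310,::-1],(400,400),interpolation=2),cv2.resize(s[160:260,270:370],(400,400),interpolation=2)]))
E
```

```text
[0.5264 0.2349]
plunger [ 0.4986 -0.4263  0.16  ]
pos [ 0.4943 -0.3993  0.2608] tooly [ 0.9093 -0.4161  0.0001] z [ 0.0003  0.0003 -1.    ] w 0.3276302043415442 F [ 0.0272  0.0148 -0.1056] t 20.6
shift cm [-2.2835  1.511  10.084 ]
[0.6091 0.1817 0.064 ] [ 0.0762 -0.0621] [0.4743 0.1845 0.064 ] [-0.0574 -0.0442]
```

View pics/v8.png

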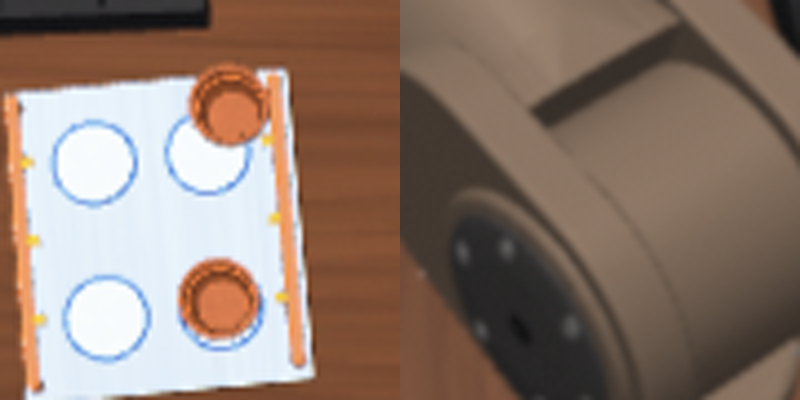

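Pot A is now at stand coordinates of about (0.076, -0.06). It is still upright and inside the limits of ±0.095 and ±0.07, and the pipe stops it going further than about -0.060. I press the plunger now and check the tilt from the side afterwards.

Call:
send_rows([
  [3,[-1.2,0.8,1],[0,0,0]],
  [3,[-1.1,0.7,2],[0,0,0]],
  [3,[0,0,3],[0,0,0]],
  [3,[0,0,2.5],[0,0,0]],
  [3,[0,0,0],[0,0,0]],
])

```text
clock: 21.2
position: [0.4971, -0.4253, 0.1725]
ee_rot: [-2.639, -1.694, 0.002]
force: [0.0, 0.1, 0.2]
width: 0.327
gripper_force: 0.0
```

Call:
send_rows([
  [3,[0,0,0.7],[0,0,0]],
  [3,[0,0,0.7],[0,0,0]],
  [3,[0,0,0.7],[0,0,0]],
  [3,[0,0,0],[0,0,0]],
  [3,[0,0,0],[0,0,0]],
])

```text
clock: 21.7
position: [0.4986, -0.4277, 0.1555]
ee_rot: [2.643, 1.696, 0.001]
force: [-0.0, -1.0, 3.6]
width: 0.323
gripper_force: 1.7
```

Call:
send_rows([
  [3,[0,0,0.7],[0,0,0]],
  [3,[0,0,0.5],[0,0,0]],
  [3,[0,0,0.3],[0,0,0]],
  [3,[0,0,0],[0,0,0]],
  [3,[0,0,0],[0,0,0]],
])

```text
clock: 22.2
position: [0.4987, -0.4278, 0.1406]
ee_rot: [2.643, 1.696, 0.001]
force: [1.1, -0.3, 6.9]
width: 0.324
gripper_force: 3.4
```

Call:
send_rows([
  [3,[0,0,0.4],[0,0,0]],
  [3,[0,0,0.4],[0,0,0]],
  [3,[0,0,0.2],[0,0,0]],
  [3,[0,0,0],[0,0,0]],
  [3,[0,0,0],[0,0,0]],
])

```text
clock: 22.7
position: [0.4989, -0.4281, 0.1338]
ee_rot: [2.642, 1.695, 0.005]
force: [-6.6, 8.3, 33.9]
width: 0.325
gripper_force: 17.1
```

The plunger is at its stop: z is 0.134 and the force is 34 N. I release, rise and head back to pot A.

Call:
send_rows([
  [3,[0,0,-1.5],[0,0,0]],
  [3,[0,0,-2.5],[0,0,0]],
  [3,[0,0,-3],[0,0,0]],
  [3,[0,0,-4],[0,0,0]],
  [3,[0,0,-2.5],[0,0,0]],
])

```text
clock: 23.2
position: [0.4981, -0.4278, 0.2674]
ee_rot: [2.643, 1.695, 0.001]
force: [0.7, -0.3, 0.2]
width: 0.328
gripper_force: 0.0
```

Call:
send_rows([
  [3,[0,0,0],[0,0,0]],
  [9.1,[0,0,0],[0,0,-0.13]],
  [9.1,[0,0,0],[0,0,-0.13]],
  [9.1,[0,0,0],[0,0,-0.13]],
  [9.1,[0,0,0],[0,0,-0.14]],
])

```text
clock: 23.7
position: [0.4978, -0.4267, 0.2636]
ee_rot: [-2.1, -2.334, -0.0]
force: [-0.8, 0.0, 0.5]
width: 0.622
gripper_force: 0.0
```

Run:
```python
from h import *
plan((.608,.181,.15),SX)
```

```text
pos [ 0.4978 -0.4267  0.2636] tooly [ 0.9944  0.1052 -0.0012] z [-0.0014  0.0013 -1.    ] w 0.6222732727818017 F [-0.7708  0.0207  0.4563] t 23.7
shift cm [59.2588 17.3693 11.4194]
turn -0.00782742053779437 or 3.133765233051999
```

Call:
send_rows([
  [9.1,[4.4,1.3,0],[0,0,0]],
  [9.1,[4.4,1.3,0],[0,0,0]],
  [9.1,[4.4,1.3,0],[0,0,0]],
  [9.1,[4.4,1.3,0],[0,0,0]],
  [9.1,[4.4,1.3,0],[0,0,0]],
])

```text
clock: 24.2
position: [0.5403, -0.1998, 0.2638]
ee_rot: [-2.107, -2.329, 0.001]
force: [1.0, 0.1, -0.0]
width: 0.988
gripper_force: 0.0
```

Call:
send_rows([
  [9.1,[4.4,1.3,0],[0,0,0]],
  [9.1,[4.4,1.3,0],[0,0,0]],
  [9.1,[4.4,1.3,0],[0,0,0]],
  [9.1,[4.4,1.3,0],[0,0,0]],
  [9.1,[4.4,1.3,0],[0,0,0]],
])

```text
clock: 24.7
position: [0.583, 0.0255, 0.2639]
ee_rot: [-2.107, -2.329, 0.001]
force: [0.5, -0.9, 1.1]
width: 0.99
gripper_force: 0.0
```

Call:
send_rows([
  [9.1,[4.4,1.3,2],[0,0,0]],
  [9.1,[2,1.3,2],[0,0,0]],
  [9.1,[0,1,1],[0,0,0]],
  [9.1,[0,0,0],[0,0,0]],
  [9.1,[0,0,0],[0,0,0]],
])

```text
clock: 25.2
position: [0.6128, 0.0886, 0.2147]
ee_rot: [2.11, 2.327, -0.002]
force: [-0.5, -1.0, -0.1]
width: 0.989
gripper_force: 0.0
```

Run:
```python
from h import *
plan((.608,.181,.037),SX)
P=arm.camera_params("wrist");w=arm.get_image("wrist")[:,:,::-1];s=arm.get_image("side")[:,:,::-1];t=arm.get_image("top")[:,:,::-1]
print(proj("wrist",(.608,.181,.064),P),"B",proj("wrist",(.475,.189,.064),P))
cv2.imwrite("pics/w9.png",w);np.save("w9.npy",{k:np.array(v) for k,v in P.items()},allow_pickle=True)
R=np.vstack([cv2.resize(s[150:250,260:390],(312,240)),cv2.resize(t[215:265,445:510],(312,240))])
cv2.imwrite("pics/v9.png",np.hstack([cv2.resize(w,(480,360)),cv2.resize(R,(312,360))]))
```

```text
pos [0.6128 0.0886 0.2147] tooly [ 0.9953  0.0973 -0.0008] z [-0.0007 -0.0013 -1.    ] w 0.9885100753221814 F [-0.4742 -0.9583 -0.0746] t 25.2
shift cm [ 9.2682  0.433  17.7599]
turn -0.01582582935499794 or 3.125766824234795
[328.1685 108.1979] B [151.5606  78.6732]
```

View pics/v9.png

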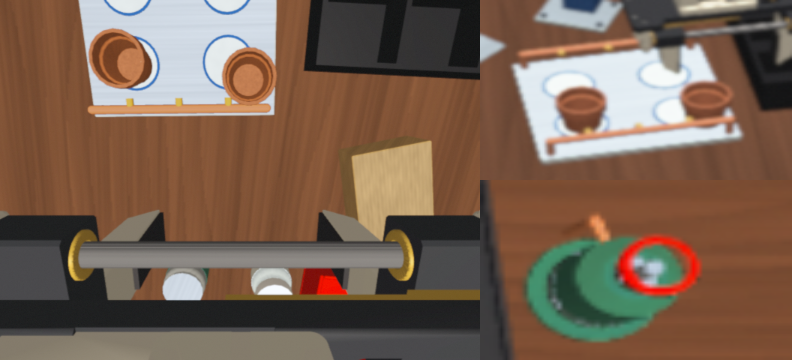

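Both pots are upright in the side view and the plunger is up. Pot A's rim is at wrist (333,101). I compute its position and grasp it.

Run:
```python
from h import *
P=arm.camera_params("wrist")
a=ray("wrist",333.3,101.3,.064,P);b=ray("wrist",118*1.3333,58*1.3333,.064,P);print(a,instand(a),b,instand(b))
plan((a[0],a[1],.038),SX)
```

```text
[0.612  0.1871 0.064 ] [ 0.0796 -0.0572] [0.4795 0.1911 0.064 ] [-0.0516 -0.0382]
pos [0.6131 0.089  0.2157] tooly [0.9952 0.0974 0.0012] z [ 0.0012  0.0002 -1.    ] w 0.9915067497090585 F [-0.1605  0.5502 -0.5354] t 25.35
shift cm [ 9.7681  0.8194 17.7767]
turn -0.01573219120426067 or 3.1258604623855324
```

Call:
send_rows([
  [9.1,[3.5,0.4,2],[0,0,0]],
  [9.1,[3.7,0.4,2],[0,0,0]],
  [9.1,[2.5,0,2],[0,0,0]],
  [9.1,[0,0,2],[0,0,0]],
  [9.1,[0,0,1],[0,0,0]],
])

```text
clock: 25.85
position: [0.6105, 0.1882, 0.1238]
ee_rot: [-2.106, -2.33, 0.002]
force: [-1.3, -0.9, 0.5]
width: 0.993
gripper_force: 0.0
```

Call:
send_rows([
  [9.1,[0,0,0],[0,0,0]],
  [9.1,[0,0,0],[0,0,0]],
  [9.1,[0,0,0],[0,0,0]],
])

```text
clock: 26.15
position: [0.6123, 0.1871, 0.1262]
ee_rot: [2.109, 2.327, 0.003]
force: [-0.3, 0.1, 0.5]
width: 0.991
gripper_force: 0.0
```

Run:
```python
from h import *
plan((.612,.187,.038),SX)
```

```text
pos [0.6123 0.1871 0.1262] tooly [0.9952 0.0982 0.0021] z [ 0.002   0.0006 -1.    ] w 0.9906152979297507 F [-0.3206  0.0636  0.5488] t 26.15
shift cm [-0.0101 -0.0512  8.8214]
turn -0.014852312467024963 or 3.126740341122768
```

Call:
send_rows([
  [9.1,[0,0,2],[0,0,0]],
  [9.1,[0,0,2.5],[0,0,0]],
  [9.1,[0,0,2.5],[0,0,0]],
  [9.1,[0,0,1.7],[0,0,0]],
  [9.1,[0,0,0],[0,0,0]],
])

```text
clock: 26.65
position: [0.6104, 0.1874, 0.0365]
ee_rot: [-2.108, -2.328, 0.004]
force: [1.1, 0.4, -0.0]
width: 0.99
gripper_force: 0.0
```

Call:
send_rows([
  [4.5,[0,0,0],[0,0,0]],
  [4.5,[0,0,0],[0,0,0]],
  [4.5,[0,0,0],[0,0,0]],
  [4.5,[0,0,0],[0,0,0]],
  [4.5,[0,0,0],[0,0,0]],
], force=15)

```text
clock: 27.15
position: [0.6115, 0.1881, 0.0382]
ee_rot: [2.108, 2.33, 0.001]
force: [-1.1, -0.7, 1.5]
width: 0.606
gripper_force: 3.9
```

Call:
send_rows([
  [4.5,[0,0,0],[0,0,0]],
  [4.5,[0,0,-1],[0,0,0]],
  [4.5,[0,0,-3],[0,0,0]],
  [4.5,[0,0,-4],[0,0,0]],
  [4.5,[0,0,-3.5],[0,0,0]],
])

```text
clock: 27.65
position: [0.6113, 0.1877, 0.1547]
ee_rot: [2.108, 2.329, -0.0]
force: [0.5, -0.0, -1.2]
width: 0.595
gripper_force: 15.0
```

Run:
```python
from h import *
plan((.600,-.255,.15),(.9955,.095))
```

```text
pos [0.6113 0.1877 0.1547] tooly [0.9951 0.0994 0.    ] z [ 0.0001 -0.0004 -1.    ] w 0.5952979263442759 F [ 0.4513 -0.0216 -1.1883] t 27.65
shift cm [-43.9355  -5.5183   0.4897]
turn 0.004387283433756153 or -3.137205370156037
```

Call:
send_rows([
  [4.5,[-3,-0.5,0],[0,0,0]],
  [4.5,[-4,-0.5,0],[0,0,0]],
  [4.5,[-4,-0.5,0],[0,0,0]],
  [4.5,[-4,-0.5,0],[0,0,0]],
  [4.5,[-4,-0.5,0],[0,0,0]],
])

```text
clock: 28.15
position: [0.6051, -0.0052, 0.1534]
ee_rot: [2.108, 2.33, 0.0]
force: [0.7, -0.1, -0.8]
width: 0.593
gripper_force: 15.0
```

Call:
send_rows([
  [4.5,[-4,-0.5,0],[0,0,0]],
  [4.5,[-4,-0.5,0],[0,0,0]],
  [4.5,[-4,-0.5,0],[0,0,0]],
  [4.5,[-4,-0.5,0],[0,0,0]],
  [4.5,[-4,-0.5,0],[0,0,0]],
])

```text
clock: 28.65
position: [0.6002, -0.2066, 0.1533]
ee_rot: [2.108, 2.33, 0.0]
force: [0.8, 0.2, -1.5]
width: 0.595
gripper_force: 15.0
```

Call:
send_rows([
  [4.5,[-3,-0.5,0],[0,0,0]],
  [4.5,[-2,0,0],[0,0,0]],
  [4.5,[0,0,0],[0,0,0]],
  [4.5,[0,0,0],[0,0,0]],
  [4.5,[0,0,2],[0,0,0]],
])

```text
clock: 29.15
position: [0.6024, -0.2547, 0.135]
ee_rot: [2.104, 2.328, 0.004]
force: [1.1, 0.6, -1.6]
width: 0.595
gripper_force: 15.0
```

Run:
```python
from h import *
plan((.600,-.255,.0315),(.9955,.095))
P=arm.camera_params("wrist");w=arm.get_image("wrist")[:,:,::-1]
print([proj("wrist",(*q,.014),P) for q in((.6633,-.145),(.4028,-.17))])
cv2.imwrite("pics/v10.png",w)
```

```text
pos [ 0.6024 -0.2547  0.135 ] tooly [0.9949 0.1011 0.0042] z [ 0.0043 -0.0005 -1.    ] w 0.5949278148235313 F [ 1.1453  0.5829 -1.5598] t 29.15
shift cm [ 0.0057 -0.2805 10.3466]
turn 0.006167633379536687 or -3.1354250202102563
[array([427.8122,  88.7877]), array([40.1262, 86.601 ])]
```

View pics/v10.png

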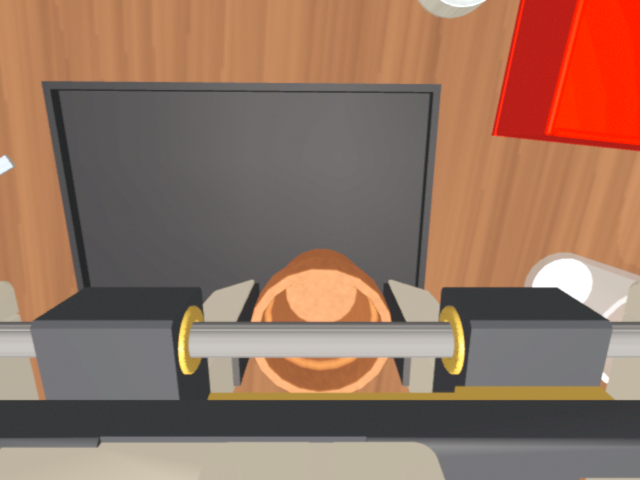

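The tray's corners are at (47,85) and (439,86), within a few mm of the prediction. I lower and release.

Call:
send_rows([
  [4.5,[0,0,2.5],[0,0,0]],
  [4.5,[0,0,3],[0,0,0]],
  [4.5,[0,0,2.3],[0,0,0]],
  [4.5,[0,0,1],[0,0,0]],
  [4.5,[0,0,0.6],[0,0,0]],
])

```text
clock: 29.7
position: [0.6005, -0.254, 0.0382]
ee_rot: [-2.105, -2.33, 0.0]
force: [0.2, 0.5, -0.2]
width: 0.594
gripper_force: 15.0
```

Call:
send_rows([
  [4.5,[0,0,0.4],[0,0,0]],
  [4.5,[0,0,0.2],[0,0,0]],
  [4.5,[0,0,0],[0,0,0]],
  [4.5,[0,0,0],[0,0,0]],
])

```text
clock: 30.1
position: [0.6009, -0.2555, 0.0334]
ee_rot: [2.107, 2.329, 0.001]
force: [0.1, 0.6, -0.7]
width: 0.594
gripper_force: 15.0
```

Call:
send_rows([
  [4.5,[0,0,0.15],[0,0,0]],
  [6.5,[0,0,0],[0,0,0]],
  [9.1,[0,0,0],[0,0,0]],
  [9.1,[0,0,0],[0,0,0]],
  [9.1,[0,0,0],[0,0,0]],
])

```text
clock: 30.6
position: [0.6006, -0.2553, 0.0313]
ee_rot: [2.108, 2.33, 0.0]
force: [0.5, -0.0, -0.7]
width: 0.895
gripper_force: 0.0
```

Call:
send_rows([
  [9.1,[0,0,-1.5],[0,0,0]],
  [9.1,[0,0,-3.5],[0,0,0]],
  [9.1,[0,0,-4],[0,0,0]],
  [9.1,[0,0,-3.5],[0,0,0]],
  [9.1,[4,-0.7,0],[0,0,0]],
])

```text
clock: 31.1
position: [0.592, -0.2236, 0.1632]
ee_rot: [2.108, 2.313, 0.002]
force: [1.9, -0.4, 0.1]
width: 0.994
gripper_force: 0.0
```

Call:
send_rows([
  [9.1,[4.5,-0.8,0],[0,0,0]],
  [9.1,[4.5,-0.8,0],[0,0,0]],
  [9.1,[4.5,-0.8,0],[0,0,0]],
  [9.1,[4.5,-0.8,0],[0,0,0]],
  [9.1,[4.5,-0.8,0],[0,0,0]],
])

```text
clock: 31.6
position: [0.5268, 0.0052, 0.1574]
ee_rot: [2.108, 2.329, 0.002]
force: [0.8, 0.3, -0.4]
width: 0.992
gripper_force: 0.0
```

Call:
send_rows([
  [9.1,[4.5,-0.8,0],[0,0,0]],
  [9.1,[4.5,-0.8,0],[0,0,0]],
  [9.1,[4.5,-0.8,0],[0,0,0]],
  [9.1,[3,-0.7,0],[0,0,0]],
  [9.1,[2,0,0],[0,0,0]],
])

```text
clock: 32.1
position: [0.4766, 0.1876, 0.1572]
ee_rot: [-2.103, -2.332, -0.002]
force: [0.2, 0.2, -0.1]
width: 0.991
gripper_force: 0.0
```

Call:
send_rows([
  [9.1,[0,0,0],[0,0,0]],
  [9.1,[0,0,0],[0,0,0]],
  [9.1,[0,0,0],[0,0,0]],
])

```text
clock: 32.4
position: [0.4784, 0.1833, 0.1568]
ee_rot: [2.11, 2.327, 0.001]
force: [-1.0, -0.1, 0.5]
width: 0.993
gripper_force: 0.0
```

Run:
```python
from h import *
plan((.478,.190,.038),SX)
w=arm.get_image("wrist")[:,:,::-1];s=arm.get_image("side")[:,:,::-1]
print(proj("side",(.478,.190,.064)),proj("side",(.600,-.255,.057)))
cv2.imwrite("pics/v11.png",np.hstack([cv2.resize(w,(400,300)),cv2.resize(s[160:430,240:480],(400,300))]))
```

```text
pos [0.4784 0.1833 0.1568] tooly [0.9952 0.0979 0.0006] z [ 0.0006 -0.     -1.    ] w 0.9925880574694996 F [-0.9634 -0.0817  0.5062] t 32.4
shift cm [ 0.6708  0.0149 11.8769]
turn -0.015163423439591001 or 3.126429230150202
[301.912  204.3882] [376.3497 353.8042]
```

View pics/v11.png

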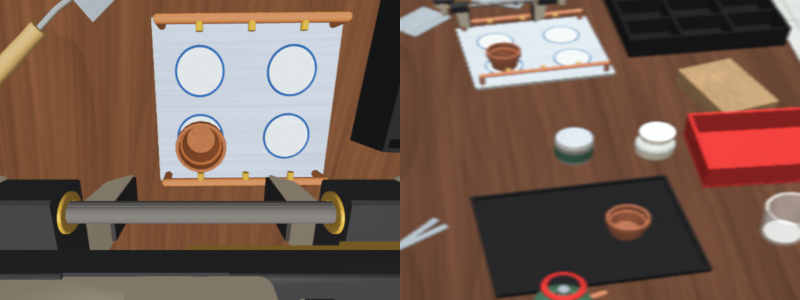

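Pot A stands upright in the tray and pot B is at wrist (201,147) in the half-scale crop. I have used all 14 views, so from here I rely on numbers.

Run:
```python
from h import *
b=ray("wrist",201*1.6,147*1.6,.064);print(b);plan((b[0],b[1],.038),SX)
```

```text
[0.4769 0.1914 0.064 ]
pos [0.4784 0.1833 0.1566] tooly [0.9952 0.0975 0.0003] z [ 0.0003 -0.     -1.    ] w 0.9922275086381649 F [-0.2108 -0.0308  0.1227] t 32.5
shift cm [ 0.8129 -0.0701 11.8557]
turn -0.015547722871836457 or 3.1260449307179567
```

Call:
send_rows([
  [9.1,[0.75,0,0],[0,0,0]],
  [9.1,[0,0,3],[0,0,0]],
  [9.1,[0,0,4],[0,0,0]],
  [9.1,[0,0,3],[0,0,0]],
  [9.1,[0,0,1.9],[0,0,0]],
])

```text
clock: 33.0
position: [0.4763, 0.1918, 0.0351]
ee_rot: [-2.108, -2.329, 0.004]
force: [0.5, 0.2, 0.6]
width: 0.993
gripper_force: 0.0
```

Call:
send_rows([
  [9.1,[0,0,0],[0,0,0]],
  [9.1,[0,0,0],[0,0,0]],
  [4.5,[0,0,0],[0,0,0]],
  [4.5,[0,0,0],[0,0,0]],
  [4.5,[0,0,0],[0,0,0]],
])

```text
clock: 33.5
position: [0.4778, 0.1925, 0.0381]
ee_rot: [2.107, 2.33, 0.003]
force: [-0.4, 0.5, 0.5]
width: 0.785
gripper_force: 0.0
```

Call:
send_rows([
  [4.5,[0,0,0],[0,0,0]],
  [4.5,[0,0,0],[0,0,0]],
  [4.5,[0,0,0],[0,0,0]],
  [4.5,[0,0,0],[0,0,0]],
  [4.5,[0,0,-1],[0,0,0]],
])

```text
clock: 34.0
position: [0.4763, 0.1917, 0.0467]
ee_rot: [-2.107, -2.329, 0.004]
force: [-0.6, 0.0, -0.9]
width: 0.596
gripper_force: 15.0
```

Call:
send_rows([
  [4.5,[0,0,-3],[0,0,0]],
  [4.5,[0,0,-4],[0,0,0]],
  [4.5,[0,0,-3.5],[0,0,0]],
  [4.5,[0,0,0],[0,0,0]],
  [4.5,[0,0,0],[0,0,0]],
])

```text
clock: 34.5
position: [0.4772, 0.1924, 0.1529]
ee_rot: [-2.107, -2.33, -0.002]
force: [-1.3, -0.5, -1.3]
width: 0.593
gripper_force: 15.0
```

Run:
```python
from h import *
plan((.493,-.265,.15),(.9955,.095))
```

```text
pos [0.4772 0.1924 0.1529] tooly [0.995  0.1001 0.001 ] z [ 0.0009  0.0012 -1.    ] w 0.5925295106070848 F [-1.2708 -0.469  -1.2811] t 34.5
shift cm [-45.6676  -3.0075   0.238 ]
turn 0.005108955785637744 or -3.1364836978041555
```

Call:
send_rows([
  [4.5,[-3,-0.3,0],[0,0,0]],
  [4.5,[-4,-0.3,0],[0,0,0]],
  [4.5,[-4.2,-0.3,0],[0,0,0]],
  [4.5,[-4.2,-0.3,0],[0,0,0]],
  [4.5,[-4.2,-0.3,0],[0,0,0]],
])

```text
clock: 35.0
position: [0.4804, -0.0059, 0.1509]
ee_rot: [-2.106, -2.329, 0.003]
force: [0.5, -0.6, -0.8]
width: 0.596
gripper_force: 15.0
```

Call:
send_rows([
  [4.5,[-4.2,-0.3,0],[0,0,0]],
  [4.5,[-4.2,-0.3,0],[0,0,0]],
  [4.5,[-4.2,-0.3,0],[0,0,0]],
  [4.5,[-4.2,-0.3,0],[0,0,0]],
  [4.5,[-4,-0.3,0],[0,0,0]],
])

```text
clock: 35.5
position: [0.4863, -0.2143, 0.1507]
ee_rot: [-2.106, -2.327, 0.002]
force: [1.3, -0.2, -0.9]
width: 0.596
gripper_force: 15.0
```

Call:
send_rows([
  [4.5,[-3,0,0],[0,0,0]],
  [4.5,[-2.2,0,0],[0,0,0]],
  [4.5,[0,0,0],[0,0,0]],
  [4.5,[0,0,0],[0,0,0]],
  [4.5,[0,0,2],[0,0,0]],
])

```text
clock: 36.0
position: [0.4938, -0.2639, 0.1328]
ee_rot: [2.106, 2.33, 0.002]
force: [0.8, -0.4, -0.7]
width: 0.597
gripper_force: 15.0
```

Run:
```python
from h import *
plan((.493,-.265,.031),(.9955,.095))
```

```text
pos [ 0.4938 -0.2639  0.1328] tooly [0.9949 0.1007 0.0019] z [ 0.002  0.    -1.   ] w 0.5968220397632797 F [ 0.7844 -0.405  -0.6659] t 36.0
shift cm [-0.097  -0.1107 10.1842]
turn 0.005745291838963988 or -3.1358473617508293
```

Call:
send_rows([
  [4.5,[0,0,2.5],[0,0,0]],
  [4.5,[0,0,3],[0,0,0]],
  [4.5,[0,0,2.3],[0,0,0]],
  [4.5,[0,0,1],[0,0,0]],
  [4.5,[0,0,0.6],[0,0,0]],
])

```text
clock: 36.5
position: [0.4924, -0.2632, 0.0372]
ee_rot: [-2.105, -2.329, 0.001]
force: [-0.1, -0.2, -0.6]
width: 0.595
gripper_force: 15.0
```

Call:
send_rows([
  [4.5,[0,0,0.3],[0,0,0]],
  [4.5,[0,0,0.1],[0,0,0]],
  [4.5,[0,0,0],[0,0,0]],
  [4.5,[0,0,0],[0,0,0]],
])

```text
clock: 36.9
position: [0.4934, -0.2648, 0.0349]
ee_rot: [2.107, 2.329, 0.001]
force: [0.7, -1.0, -0.8]
width: 0.597
gripper_force: 15.0
```

Call:
send_rows([
  [4.5,[0,0,0.2],[0,0,0]],
  [4.5,[0,0,0.15],[0,0,0]],
  [6.5,[0,0,0],[0,0,0]],
  [8.5,[0,0,0],[0,0,0]],
  [8.5,[0,0,0],[0,0,0]],
])

```text
clock: 37.4
position: [0.4929, -0.2646, 0.0308]
ee_rot: [2.108, 2.329, 0.0]
force: [0.1, 0.3, -0.3]
width: 0.804
gripper_force: 0.0
```

Call:
send_rows([
  [8.5,[0,0,0],[0,0,0]],
  [8.5,[0,0,-1.5],[0,0,0]],
  [8.5,[0,0,-3.5],[0,0,0]],
  [8.5,[0,0,-4.5],[0,0,0]],
  [8.5,[0,0,-4.5],[0,0,0]],
])

```text
clock: 37.9
position: [0.4922, -0.2647, 0.1731]
ee_rot: [-2.108, -2.329, 0.001]
force: [1.1, -0.2, -0.0]
width: 0.926
gripper_force: 0.0
```

Call:
send_rows([
  [0,[0,0,-4.5],[0,0,0.135]],
  [0,[0,0,-4],[0,0,0.135]],
  [0,[0,0,0],[0,0,0.135]],
  [0,[0,0,0],[0,0,0.13]],
  [0,[0,0,0],[0,0,0]],
])

```text
clock: 38.4
position: [0.4928, -0.2645, 0.2568]
ee_rot: [2.65, 1.686, 0.001]
force: [-0.4, -0.4, -0.5]
width: 0.541
gripper_force: 0.0
```

Run:
```python
from h import *
plan((.4390,.4520,.2),(.9087,-.4175))
```

```text
pos [ 0.4928 -0.2645  0.2568] tooly [ 0.9059 -0.4235  0.0009] z [ 0.0009 -0.0001 -1.    ] w 0.5409563979594443 F [-0.3628 -0.4377 -0.5071] t 38.4
shift cm [ 62.6303 -35.2196   5.6728]
turn -0.006580742326649272 or 3.135011911263144
```

Call:
send_rows([
  [0,[3.9,-2.2,0],[0,0,-0.007]],
  [0,[3.9,-2.2,0],[0,0,0]],
  [0,[3.9,-2.2,0],[0,0,0]],
  [0,[3.9,-2.2,0],[0,0,0]],
  [0,[3.9,-2.2,0],[0,0,0]],
])

```text
clock: 38.9
position: [0.4733, -0.0401, 0.2561]
ee_rot: [-2.639, -1.704, -0.0]
force: [1.4, -0.0, -0.2]
width: 0.106
gripper_force: 0.0
```

Call:
send_rows([
  [0,[3.9,-2.2,0],[0,0,0]],
  [0,[3.9,-2.2,0],[0,0,0]],
  [0,[3.9,-2.2,0],[0,0,0]],
  [0,[3.9,-2.2,0],[0,0,0]],
  [0,[3.9,-2.2,0],[0,0,0]],
])

```text
clock: 39.4
position: [0.4544, 0.183, 0.2563]
ee_rot: [-2.639, -1.704, -0.001]
force: [0.5, -0.3, 0.1]
width: 0.006
gripper_force: 0.0
```

Call:
send_rows([
  [0,[3.9,-2.2,0],[0,0,0]],
  [0,[3.9,-2.2,0],[0,0,0]],
  [0,[3.9,-2.2,0],[0,0,0]],
  [0,[3.9,-2.2,0],[0,0,0]],
  [0,[3.9,-2.2,0],[0,0,0]],
])

```text
clock: 39.9
position: [0.4354, 0.4061, 0.2562]
ee_rot: [2.639, 1.704, 0.0]
force: [0.8, -0.3, 1.2]
width: 0.005
gripper_force: 0.0
```

Call:
send_rows([
  [0,[3,-2.2,0],[0,0,0]],
  [0,[0,0,0],[0,0,0]],
  [0,[0,0,0],[0,0,0]],
  [0,[0,0,0],[0,0,0]],
])

```text
clock: 40.3
position: [0.4289, 0.4395, 0.2561]
ee_rot: [2.642, 1.699, -0.0]
force: [-1.1, -0.3, -0.1]
width: 0.006
gripper_force: 0.0
```

Run:
```python
from h import *
plan((.4390,.4520,.1005),(.9087,-.4175))
im=arm.get_image("top").astype(int);s=arm.get_image("side").astype(int)
# terracotta blobs over the dark tray: rim centre seen from top and side
for n,i,(x,y,w,h) in(("top",im,(372,182,80,92)),("side",s,(285,318,130,90))):
    c=i[y:y+h,x:x+w];m=((c[...,0]-c[...,2]>40)&(c[...,0]-c[...,1]>25)).astype(np.uint8)
    k,l,st,ce=cv2.connectedComponentsWithStats(m)
    for j in range(1,k):
        if st[j,4]>30:print(n,st[j]+np.array([x,y,0,0,0]))
for q in((.6006,-.2553),(.4929,-.2646)):
  for n in("top","side"):
    o=np.array([proj(n,(q[0]+r*np.cos(t),q[1]+r*np.sin(t),z)) for r,z in((.028,.057),(.028,.041),(.021,.005)) for t in np.linspace(0,6.28,40)]);a=o.min(0);b=o.max(0);print("expect",n,a,b-a)
```

```text
pos [0.4289 0.4395 0.2561] tooly [ 0.9098 -0.4151  0.0006] z [ 0.0003 -0.0006 -1.    ] w 0.0058790387895184025 F [-1.1116 -0.3071 -0.1083] t 40.3
shift cm [ 1.5616  0.3919 15.5572]
turn 0.002672463335901876 or -3.138920190253891
top [ 372  182   80   92 1395]
top [407 200  19  19 290]
top [410 235  19  19 289]
top [400 269  52   5 138]
side [285 318 104  18 980]
side [400 318  15  44 345]
side [363 343  28  33 700]
side [312 352  28  33 710]
side [285 361   8  47 212]
side [328 404  20   4  58]
expect top [404.5768 199.7122] [19.0632 18.8964]
expect side [362.9015 342.2463] [27.2568 32.8529]
expect top [407.7817 234.5794] [19.2322 18.8756]
expect side [312.1237 350.6379] [27.1133 33.1028]
```

Both pots match the expected upright outlines inside the tray to within about 3 px. Now the second switch trip.

Call:
send_rows([
  [0,[1.56,0.39,3],[0,0,0]],
  [0,[0,0,4],[0,0,0]],
  [0,[0,0,4],[0,0,0]],
  [0,[0,0,3],[0,0,0]],
  [0,[0,0,1.5],[0,0,0]],
])

```text
clock: 40.9
position: [0.4376, 0.4518, 0.0985]
ee_rot: [2.642, 1.697, -0.005]
force: [-0.4, -0.5, 0.1]
width: 0.006
gripper_force: 0.0
```

Call:
send_rows([
  [0,[0,0,0],[0,0,0]],
  [0,[0,0,0],[0,0,0]],
  [0,[0,0,0],[0,0,0]],
])

```text
clock: 41.2
position: [0.4394, 0.4544, 0.1028]
ee_rot: [-2.642, -1.698, -0.005]
force: [-0.1, -0.7, 0.1]
width: 0.004
gripper_force: 0.0
```

Run:
```python
from h import *
plan((.495,.4255,.1008),(.9087,-.4175))
print(roller(arm.get_image("side")))
```

```text
pos [0.4394 0.4544 0.1028] tooly [ 0.9097 -0.4153  0.0008] z [ 0.002   0.0024 -1.    ] w 0.004182755919371729 F [-0.1272 -0.7337  0.0788] t 41.2
shift cm [-0.3159  6.2563  0.2006]
turn 0.0024323940482525977 or -3.1391602595415407
(np.float64(297.7033398821218), np.float64(126.90045841519319), np.int64(26))
```

Call:
send_rows([
  [0,[-0.3,1,0.15],[0,0,0]],
  [0,[0,1,0],[0,0,0]],
  [0,[0,0.8,0],[0,0,0]],
  [0,[0,0.8,0],[0,0,0]],
  [0,[0,0.8,0],[0,0,0]],
])

```text
clock: 41.75
position: [0.4773, 0.4324, 0.0991]
ee_rot: [-2.642, -1.699, 0.001]
force: [-3.3, 2.1, -2.7]
width: 0.002
gripper_force: 1.7
```

Call:
send_rows([
  [0,[0,0.8,0],[0,0,0]],
  [0,[0,0.7,0],[0,0,0]],
  [0,[0,0.35,0],[0,0,0]],
  [0,[0,0,0],[0,0,0]],
  [0,[0,0,0],[0,0,0]],
])

```text
clock: 42.25
position: [0.4944, 0.4248, 0.0996]
ee_rot: [2.643, 1.698, 0.001]
force: [-2.4, -0.4, 4.0]
width: 0.01
gripper_force: 1.8
```

Run:
```python
from h import *
plan((.495,.4255,.1008),(.9087,-.4175))
print(roller(arm.get_image("side")))
```

```text
pos [0.4944 0.4248 0.0996] tooly [ 0.9096 -0.4154  0.0007] z [ 0.0008  0.     -1.    ] w 0.0100708255974577 F [-2.4074 -0.3509  3.9576] t 42.25
shift cm [ 0.0935  0.0253 -0.1219]
turn 0.002289288988113568 or -3.1393033646016795
(np.float64(309.36716417910446), np.float64(132.94925373134328), np.int64(27))
```

The lever is at about 0.75 rad, past the click. I back off and rise.

Call:
send_rows([
  [0,[0,-1,0],[0,0,0]],
  [0,[0,-2.5,0],[0,0,0]],
  [0,[0,-2.5,0],[0,0,0]],
  [0,[0,-0.8,-1],[0,0,0]],
  [0,[0,0,-4],[0,0,0]],
])

```text
clock: 42.8
position: [0.4282, 0.4529, 0.1467]
ee_rot: [2.638, 1.702, -0.011]
force: [0.2, 0.3, 0.6]
width: 0.007
gripper_force: 0.0
```

Call:
send_rows([
  [0,[0,0,-4],[0,0,0]],
  [0,[0,0,-3],[0,0,0]],
  [0,[0,0,0],[0,0,0]],
  [0,[0,0,0],[0,0,0]],
  [0,[0,0,0],[0,0,0]],
])

```text
clock: 43.3
position: [0.4317, 0.4527, 0.2185]
ee_rot: [2.642, 1.698, -0.002]
force: [0.3, 0.2, 0.2]
width: 0.008
gripper_force: 0.0
```

Run:
```python
from h import *
s=arm.get_image("side");print("roller",roller(s));im=arm.get_image("top")
for n,i,(x,y,w,h) in(("top",im.astype(int),(385,192,55,70)),("side",s.astype(int),(300,338,100,60))):
    c=i[y:y+h,x:x+w];m=((c[...,0]-c[...,2]>40)&(c[...,0]-c[...,1]>25)).astype(np.uint8)
    k,l,st,ce=cv2.connectedComponentsWithStats(m)
    print(n,[(st[j]+np.array([x,y,0,0,0])).tolist() for j in range(1,k) if st[j,4]>100])
o=cv2.imread("pics/top0.png")[:,:,::-1].astype(int)
print("pump/jar diff",np.abs(o[225:265,450:495]-im[225:265,450:495]).mean(),np.abs(o[175:235,343:368]-im[175:235,343:368]).mean())
r=arm.sign_off();print(r)
```

```text
roller (np.float64(297.6981008513425), np.float64(126.9011132940406), np.int64(26))
top [[407, 200, 19, 19, 288], [410, 235, 19, 19, 289]]
side [[363, 343, 28, 33, 701], [312, 352, 28, 33, 710]]
pump/jar diff 0.40074074074074073 0.3011111111111111
the job is handed in; nothing more can be done
None
```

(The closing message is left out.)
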